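Stack three control units under a hold-down

TASK

Stack the three control-unit cases flat and label side up on the sprung plate of the press stand, largest first and smallest last, each let go before the next goes on, centred on what is below it and lying the same way, so that no base overhangs. Then swing the hold-down arm over the middle of the stack and push it down until its rubber foot bears firmly on the top case and stays there, without crushing it. Leave the paper roll, connector, bracket, jar and screwdriver where they are.

Things in the scene. Friction and masses are not known exactly. Their poses are not given: they have to be found in the camera images.
- large_c (a point): Centre (half-way up) of the large case, a black box 140 x 68 x 40 mm (x, y, z), about 0.5 kg (0.7 to 1.3 times that), flat base and top. z points out of its label side, x along its length towards a 10 mm grey connector stub at its end, above base level. Lies flat on the bench.
- middle_c (a point): Centre of the middle case, the same kind, 100 x 48 x 36 mm, about 0.28 kg, axes likewise. At the start it lies label side up on a sloped metal rest: its length runs up a 24 degree slope, connector end high, its low end against a lip; the rest is only 40 mm wide, narrower than the case, so both long sides are free.
- small_c (a point): Centre of the small case, the same kind, 66 x 30 x 30 mm, about 0.1 kg, axes likewise. Lies flat on the bench.
- plate_mid (a point): Fixed point of the press stand at the middle of the top face of its aluminium plate when unloaded (45 mm above the bench). x is the plate's length, pointing to the post; y its width; plate 170 x 100 mm. The plate rides on springs (2.5 N per mm, up to 14 mm), so it sinks a few mm under the cases and the foot; its actual height is not reported. The large case lies lengthwise on it, along x either way round.
- post_axis (a point): Point on the axis of the stand's upright post, 125 mm from plate_mid along its x. The post is 20 mm thick and 223 mm tall. The hold-down arm turns and slides on it.
- knob (a point): Centre of the black round knob on the free end of the hold-down arm, 26 mm thick, 36 mm tall, upright, 125 mm from the post axis; the top of the arm lies 26 mm below this point. The arm is moved by this knob, sideways and down; it stays where it is left (about 12 N of sliding friction, less 2.5 N of its own weight, so about 9.5 N to push it down; it turns with about 1 N at the knob).
- foot (a point): Rubber foot 24 mm across under the knob; this point is the centre of its lower face, 52 mm below the knob's centre. It should end pressing on the top case by some 6 to 9 N: after touching, 2 to 4 mm further down. The friction cannot hold more than about 14 N; over 18 N crushes the case.
- swing (a joint): Angle of the hold-down arm about the post: 0 with the knob over the middle of the plate, growing clockwise seen from above as it swings aside (to the stand's +y side); starts at 1.5 to 1.7.
- hold_arm: The hold-down arm, grey bar 22 mm wide; origin on the post axis, 48 mm above the foot's lower face. It starts within 6 mm of fully up (foot then 165 mm above the bench) and slides down by up to 85 mm.
- roll: Roll of white paper standing on end, 90 mm across, 110 mm tall, to be left alone.
- plug: Small black connector, 50 x 32 x 22 mm, to be left alone.
- bracket: Aluminium angle bracket, 70 x 30 x 44 mm, to be left alone.
- jar: Grey jar, 52 mm across, 60 mm tall, to be left alone.
- screwdriver: Screwdriver 180 mm long, lying, to be left alone.
Not all that is in view belongs to the job. What is shaped like the part that bears small_c but yellow is not meant.

How it is judged:
By the outcome, as a careful person would: the job done as asked, in the order asked, and still so for the second after the job is handed in, with the robot touching nothing.
It also fails if it takes over 72 s, if anything falls off the work surface, if the arm or the gripper's body presses on something with over 40 N, if the wrist force passes 120 N, or if a joint passes its speed limit or range.

ROBOT

A 7-joint arm with a two-finger parallel gripper is mounted at the origin on the work surface. World frame = base frame: x ahead of the robot, y to its left, z up, the work surface at z = 0. Lengths are in m, angles in rad, forces in N, time in s.
With the tool pointing down it reaches from about 0.4 to 0.85 m from the base axis. Payload 10.4 kg.
Tool frame: the origin (TCP) lies at the very end of the fingers, on their centre line; the grasp point (between the pads) lies 19 mm behind it (ctrl.grasp_offset is the distance from the TCP to the grasp point, in m); z points along the fingers, y is the direction in which the jaws open and shut (so a half turn about z gives the same grasp; the last joint's range is limited). The gripper opens to 87 mm and grips with 3 to 60 N. Pads are 19 mm wide; open, the fingers measure 117 mm over their backs; the gripper's body (75 mm by 190 mm) begins 51 mm behind the grasp point.
Start: joints at [-0.023, 0.332, -0.065, 1.46, 0.022, 1.35, -0.088], TCP at [0.625, 0, 0.2] pointing down, gripper open.
Joint ranges: [-2.6, 2.6], [-0.5, 2.12], [-1.47, 1.34], [0.16, 2.42], [-1.27, 4.41], [0.06, 2.06], [-2.6, 2.6]. Speed limits (rad/s): [2.22, 2.22, 2.79, 2.79, 3.14, 3.14, 3.14].

INTERFACE

Orientations are given as a unit quaternion [w, x, y, z].
In Python, from workcell import readout, grab_frame, camera_params, sign_off, ctrl gives the robot as it stands.
- The arm moves only by the tool send_rows, never from a script. Its argument "deltas" is a list of rows, each an object of numbers: "x", "y", "z": the shift along the tool's x, y, z in mm; "wx", "wy", "wz": the turn, a rotation vector about the tool's x, y, z in rad; "jaw": the finger opening in mm, from 0 to 87. In form: [{"x": .., "y": .., "z": .., "wx": .., "wy": .., "wz": .., "jaw": ..}, ...]. A call has 1 to 5 rows; each row shifts and turns the commanded pose from where the row before left it, along the tool's axes as they then stand; what a row does not reach is not made up. A row lasts 1/12 s, in which the tool goes at most 41.7 mm and 7.16 degrees, less where a joint would pass 70% of its speed; a pose out of reach is approached as far as the arm can. A call is refused whole if a number of a shift passes 41.7 or a number of a turn 0.125, either way. A call with a gripper value outside its range is refused whole. The fingers move at their own pace and stop on an object; "grip_force" is the grip in N (left out, the last holds). Time passes only in rows, so rows that do not move let the fingers close. It gives the time, the measured TCP pose, the force and the opening at its end, in the units of the state.
- readout.sense(): the state, without advancing time (a new reading comes with each control period).
- grab_frame(name): name is "scene" or "side" or "wrist"; returns the picture (400x640x3 uint8, red, green, blue); there is no depth.
- camera_params(name): a dict with "camera_matrix" (3x3 intrinsics, pixels), "k1" (the pictures are not rectified: a ray, as slopes to the right and down, at radius r is drawn at 1 + k1 r^2 times it, then the intrinsics apply), "cam_to_world" (4x4, takes a point from camera to world coordinates). Camera axes: x right, y up, looking along -z (the intrinsics and any distortion apply to the point x, -y, -z); pixel columns grow to the right and rows downward; lengths in m; the calibration is good to about 2 mm. A picture is of the moment at which its call begins: read the wrist's pose just before it. camera_params takes no time and is no camera call; for the wrist camera it gives the pose at the moment of the call.
- sign_off(): hands the job in, once; it reports no verdict.
The state is a dict: "clock": time; "q": joint angles; "dq": joint speeds; "tau": joint torques, N m; "eef_pos": TCP position; "eef_rot": TCP orientation; "wrist_force": force on the tool from outside, world axes, zero at the start; "wrist_torque": the same for the moment, N m; "grip_width": finger opening in m.
Only numpy, scipy, OpenCV 4.12 (cv2) and the standard library are available. Lean on these libraries where they do the work, as an engineer would, in place of code of your own. Each camera call takes 0.05 s, during which the arm holds its last target. There are 200 camera calls.

## Working session

There is one attempt and no reset: what is moved stays moved. The work goes in short steps, Python scripts to look and compute and a tool call to move; the robot and the scene stay as the last step left them, time stands still between calls to the robot, and variables do not carry over. Pictures are saved under pics/ and viewed, about 8 in all and at most 12, crops included, and the job is handed in when it is done.

Besides the shell and the picture viewer there is one more tool, called after "Request:" as name([rows], argument=value, ...), one row to a line, values as JSON. send_rows: Moves the arm, as the interface text tells. Its arguments: {"type":"object","properties":{"deltas":{"type":"array"},"grip_force":{"type":"number"}},"required":["deltas"]}

```bash
mkdir -p pics; ls; python3 - <<'E'
from workcell import readout, grab_frame, camera_params, ctrl
import cv2,numpy as np
for n in ("scene","side","wrist"):
    im=grab_frame(n); cv2.imwrite(f"pics/{n}0.png",im[:,:,::-1]); p=camera_params(n)
    print(n,p["camera_matrix"],p["k1"],np.round(p["cam_to_world"],4))
s=readout.sense(); print(s, ctrl.grasp_offset)
E
```

```text
pics
scene [[417.51739726   0.         326.80817032]
 [  0.         417.51739726 203.29214353]
 [  0.           0.           1.        ]] 0.02432869685684687 [[ 0.4334 -0.7638  0.4784  1.1123]
 [ 0.9012  0.365  -0.2336 -0.216 ]
 [ 0.0038  0.5324  0.8465  1.0919]
 [ 0.      0.      0.      1.    ]]
side [[401.901148     0.         313.58747975]
 [  0.         401.901148   196.19843094]
 [  0.           0.           1.        ]] 0.002872080648974274 [[-0.7489  0.4529 -0.4838 -0.0337]
 [-0.6626 -0.5031  0.5548  0.7428]
 [ 0.0079  0.7361  0.6768  1.0115]
 [ 0.      0.      0.      1.    ]]
wrist [[315.00407036   0.         315.36795893]
 [  0.         315.00407036 197.44072011]
 [  0.           0.           1.        ]] 0.010769184387919512 [[ 1.000e+00 -1.000e-03  7.000e-04  6.242e-01]
 [ 7.000e-04  9.579e-01  2.870e-01  7.800e-02]
 [-9.000e-04 -2.870e-01  9.579e-01  3.842e-01]
 [ 0.000e+00  0.000e+00  0.000e+00  1.000e+00]]
{'clock': 0.15, 'q': array([-0.02258852,  0.33270919, -0.06468305,  1.460714  ,  0.02162123,
        1.3499046 , -0.08847667]), 'dq': array([-0.00045828, -0.00189625, -0.00117555, -0.00285965,  0.00109242,
       -0.00135216,  0.00191479]), 'tau': array([ 1.82067095e-03, -6.23630190e+01,  2.54254905e-02, -3.90143681e+01,
       -6.11935230e-02,  3.71907104e-02, -1.53469024e-06]), 'eef_pos': array([ 6.24697324e-01, -2.58703027e-05,  1.98964046e-01]), 'eef_rot': array([-3.41832694e-04,  7.07100787e-01,  7.07112584e-01, -3.91438413e-04]), 'wrist_force': array([ 0.80949828, -0.0515842 ,  0.5437917 ]), 'wrist_torque': array([-0.02581725, -0.00939958, -0.01331464]), 'grip_width': 0.08727997843471068} 0.0187
```

View pics/scene0.png

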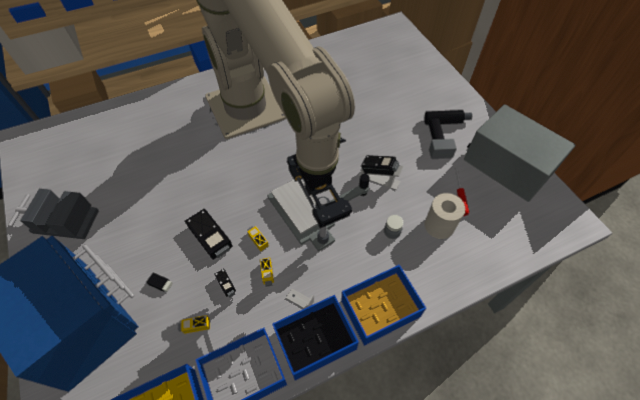

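View pics/side0.png

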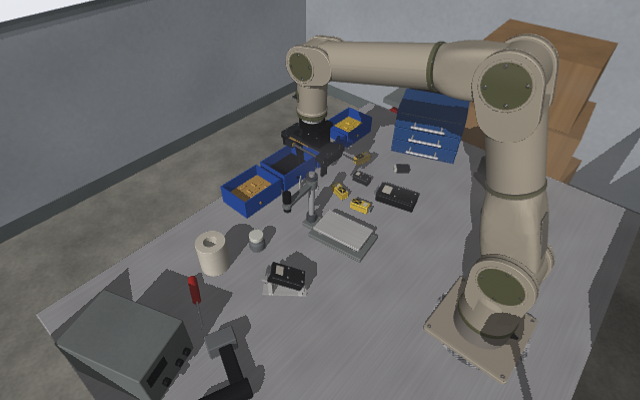

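Scene: large case around (208,232), small around (226,282), middle on rest around (380,165), stand under the gripper (295,205), post at (325,237). Side shows the same, with knob at (287,200) and post at (311,198).

```bash
python3 - <<'E'
import cv2,numpy as np
a=cv2.imread("pics/scene0.png");b=cv2.imread("pics/side0.png")
A=cv2.resize(a[145:305,175:415],(800,533),interpolation=cv2.INTER_CUBIC)
cv2.imwrite("pics/scene0c.png",A)
B=cv2.resize(b[140:300,250:430],(675,600),interpolation=cv2.INTER_CUBIC)
cv2.imwrite("pics/side0c.png",B)
E
```

```text
(no output)
```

View pics/wrist0.png

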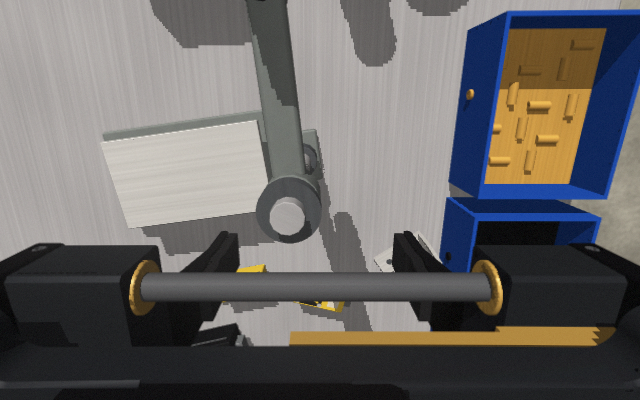

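View pics/side0c.png

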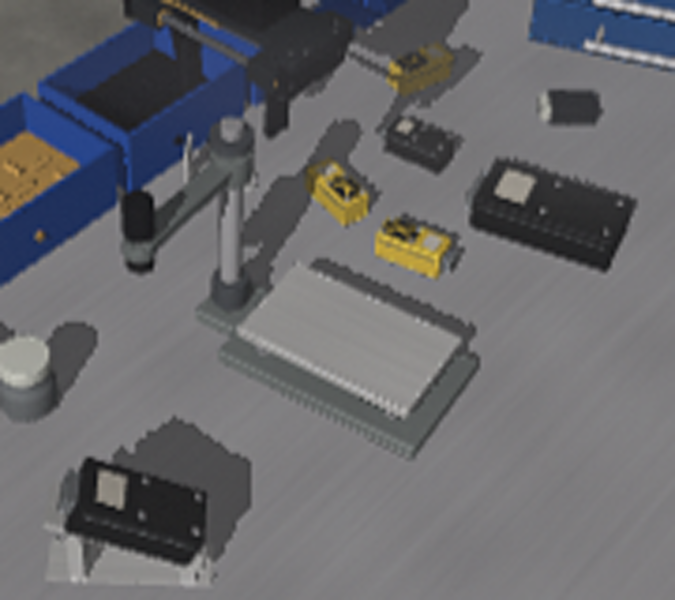

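Wrist view: plate at (105-270,120-228), knob (288,215), arm running to upper edge. The side crop shows all cases: connector ends of the large, small and middle cases all point left (toward the post side); labels are up.

```bash
cat > h.py <<'E'
import cv2,numpy as np
from workcell import readout, grab_frame, camera_params, ctrl
def ray(p,uv):
    K=p["camera_matrix"];uv=np.asarray(uv,float).reshape(-1,2)
    d=np.c_[(uv[:,0]-K[0,2])/K[0,0],(uv[:,1]-K[1,2])/K[1,1]];s=d.copy()
    for _ in range(8): s=d/(1+p["k1"]*(s**2).sum(1,keepdims=True))
    T=np.array(p["cam_to_world"]);v=np.c_[s[:,0],-s[:,1],-np.ones(len(s))]@T[:3,:3].T
    return T[:3,3],v
def plane(p,uv,z):
    o,v=ray(p,uv); return o+v*((z-o[2])/v[:,2])[:,None]
def proj(p,X):
    T=np.array(p["cam_to_world"]);c=(np.atleast_2d(X)-T[:3,3])@T[:3,:3]
    s=np.c_[c[:,0],-c[:,1]]/-c[:,2:];s*=1+p["k1"]*(s**2).sum(1,keepdims=True)
    return s@p["camera_matrix"][:2,:2].T+p["camera_matrix"][:2,2]
def tri(*pu):
    A=0;b=0
    for p,uv in pu:
        o,v=ray(p,uv);v=v[0]/np.linalg.norm(v[0]);M=np.eye(3)-np.outer(v,v);A=A+M;b=b+M@o
    return np.linalg.solve(A,b)
def snap(n,f=None):
    p=camera_params(n);im=grab_frame(n)[:,:,::-1].copy()
    if f: cv2.imwrite("pics/"+f,im)
    return p,im
E
python3 - <<'E'
from h import *
p=camera_params("scene");q=camera_params("side");w=camera_params("wrist")
np.set_printoptions(precision=4,suppress=True)
c=lambda x,y:(250+x/3.75,140+y/3.75)
print("large",plane(p,[207,230],.04),plane(q,[c(487,160),c(637,203),c(608,268)],.04))
print("small",plane(p,[226,280],.03),plane(q,[c(425,137)],.03))
print("middle",plane(p,[380,163],.06),plane(q,[c(145,500)],.06))
print("plate side",plane(q,[c(238,333),c(308,262),c(467,335),c(400,415)],.045))
print("plate wrist",plane(w,[(102,142),(255,121),(270,209),(129,228)],.045))
print("knobtop wrist",plane(w,[288,215],.165+.052+.018),"post",)
print("arm post base side",plane(q,[c(233,297)],.02), "knob side",plane(q,[c(138,215)],.217))
E
```

```text
large [[ 0.4516 -0.273   0.04  ]] [[ 0.5269 -0.2739  0.04  ]
 [ 0.3834 -0.318   0.04  ]
 [ 0.3574 -0.2222  0.04  ]]
small [[ 0.6148 -0.2726  0.03  ]] [[ 0.6002 -0.2719  0.03  ]]
middle [[0.4671 0.282  0.06  ]] [[0.4816 0.2578 0.06  ]]
plate side [[ 0.5532  0.0685  0.045 ]
 [ 0.564  -0.0402  0.045 ]
 [ 0.4032 -0.0629  0.045 ]
 [ 0.3926  0.048   0.045 ]]
plate wrist [[ 0.3971  0.0377  0.045 ]
 [ 0.5607  0.0599  0.045 ]
 [ 0.5724 -0.0374  0.045 ]
 [ 0.409  -0.0606  0.045 ]]
knobtop wrist [[0.6103 0.0241 0.235 ]] post
arm post base side [[0.6014 0.0207 0.02  ]] knob side [[0.5889 0.1473 0.217 ]]
```

Request:
send_rows([
  {"x": -38, "z": -10},
  {"x": -40, "z": -10},
  {"x": -40, "y": -10, "z": -10},
  {"x": -40, "y": -14, "z": -10},
  {"x": -40, "y": -14},
], grip_force=20)

```text
schema error: expected keys x, y, z, wx, wy, wz, jaw
```

Request:
send_rows([
  {"x": -40, "y": -14},
  {"x": -40, "y": -14},
  {"x": -40, "y": -14},
  {"x": -40, "y": -14},
  {},
])

```text
schema error: expected keys x, y, z, wx, wy, wz, jaw
```

```bash
python3 - <<'E'
from h import *
snap("wrist","w1.png"); s=readout.sense(); print(s["eef_pos"],s["eef_rot"],s["clock"],np.abs(s["dq"]).max())
snap("scene","s1.png");snap("side","d1.png")
E
```

```text
[6.24750012e-01 1.55159844e-05 1.99075170e-01] [-2.95736541e-04  7.07103262e-01  7.07110178e-01 -2.94531582e-04] 0.2 0.001838795047610418
```

View pics/w1.png

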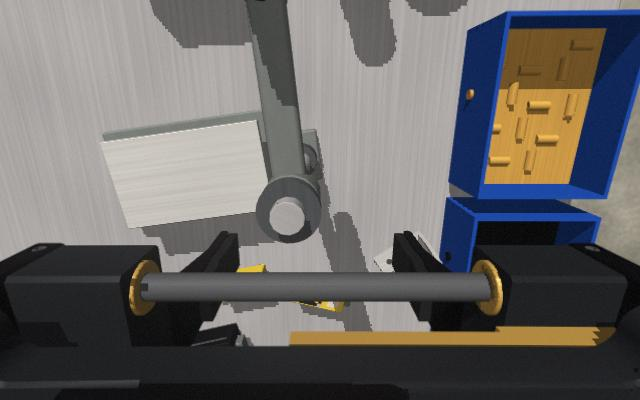

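Same view as before: the moves were refused because every row needs all the keys. Resending.

Request:
send_rows([
  {"x": -38, "y": 0, "z": -10, "wx": 0, "wy": 0, "wz": 0, "jaw": 87},
  {"x": -40, "y": 0, "z": -10, "wx": 0, "wy": 0, "wz": 0, "jaw": 87},
  {"x": -40, "y": -10, "z": -10, "wx": 0, "wy": 0, "wz": 0, "jaw": 87},
  {"x": -38, "y": -14, "z": -10, "wx": 0, "wy": 0, "wz": 0, "jaw": 87},
  {"x": -38, "y": -14, "z": 0, "wx": 0, "wy": 0, "wz": 0, "jaw": 87},
], grip_force=20)

```text
clock: 0.72
eef_pos: [0.5873, -0.1952, 0.2414]
eef_rot: [0.001, 0.707, 0.707, 0.001]
wrist_force: [1.7, -0.8, -0.4]
grip_width: 0.0868
```

Request:
send_rows([
  {"x": -38, "y": -14, "z": 0, "wx": 0, "wy": 0, "wz": 0, "jaw": 87},
  {"x": -38, "y": -14, "z": 0, "wx": 0, "wy": 0, "wz": 0, "jaw": 87},
  {"x": -38, "y": -14, "z": 0, "wx": 0, "wy": 0, "wz": 0, "jaw": 87},
  {"x": -38, "y": -14, "z": 0, "wx": 0, "wy": 0, "wz": 0, "jaw": 87},
  {"x": 0, "y": 0, "z": 0, "wx": 0, "wy": 0, "wz": 0, "jaw": 87},
])

```text
clock: 1.13
eef_pos: [0.5256, -0.3549, 0.2393]
eef_rot: [0.001, 0.711, 0.703, -0.002]
wrist_force: [-0.6, -0.6, -0.7]
grip_width: 0.087
```

```bash
python3 - <<'E'
from h import *
import pickle
o={n:camera_params(n) for n in("wrist","scene","side")}
snap("wrist","w1.png"); s=readout.sense(); print(s["eef_pos"],s["eef_rot"],s["clock"],np.abs(s["dq"]).max())
snap("scene","s1.png");snap("side","d1.png");pickle.dump(o,open("p1.pkl","wb"))
E
```

```text
[ 0.52807324 -0.35058837  0.2392398 ] [ 2.67122061e-04  7.10029009e-01  7.04171378e-01 -1.18573927e-03] 1.1833 0.0746603502458294
```

View pics/w1.png

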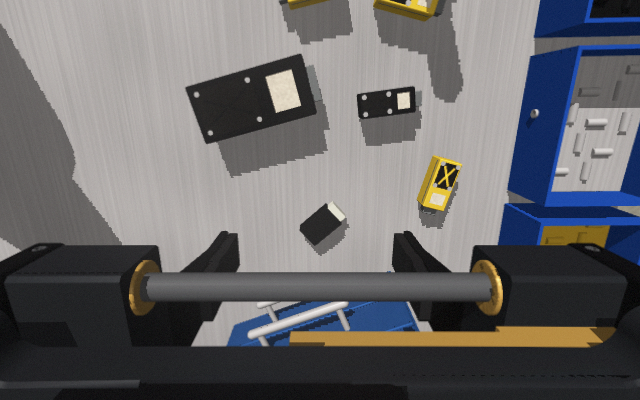

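Large case at (187-316, 55-143), small at (357-415, 87-118), plug at (322,222), yellow decoys elsewhere. Both labels toward the right end.

```bash
cat >> h.py <<'E'
def boxfit(p,im,roi,H,dims,zb=0.,thr=60):
    x0,y0,x1,y1=roi;m=np.zeros(im.shape[:2],np.uint8);m[y0:y1,x0:x1]=(im[y0:y1,x0:x1].max(2)<thr)
    m=cv2.morphologyEx(m,cv2.MORPH_OPEN,np.ones((3,3),np.uint8))
    cs,_=cv2.findContours(m,cv2.RETR_EXTERNAL,cv2.CHAIN_APPROX_NONE);c=max(cs,key=cv2.contourArea)[:,0].astype(float)
    top=plane(p,c,zb+H)[:,:2];bot=plane(p,c,zb)[:,:2]
    (cx,cy),(w,h),a=cv2.minAreaRect(top.astype(np.float32))
    a=np.deg2rad(a) if w>h else np.deg2rad(a+90)
    cam=np.array(p["cam_to_world"])[:2,3];out=[];ctr=np.zeros(2)
    for k,L in enumerate(dims):
        u=np.array([np.cos(a+k*np.pi/2),np.sin(a+k*np.pi/2)])
        hi,lo=(top@u).max(),(top@u).min();e=[]
        if cam@u>hi: hi=(bot@u).max()   # side face visible: silhouette is the base edge
        if cam@u<lo: lo=(bot@u).min()
        out.append(hi-lo);ctr+=u*(hi+lo)/2
    a=(a+np.pi/2)%np.pi-np.pi/2
    return ctr,a,out,cv2.boundingRect(c.astype(np.int32))
E
python3 - <<'E'
from h import *
import pickle
P=pickle.load(open("p1.pkl","rb"));im=cv2.imread("pics/w1.png");p=P["wrist"]
print(im[100,200],im[130,270],im[160,260],im[80,318],im[100,100], p["cam_to_world"][:3,3])
for t in (45,60):
  print("L",boxfit(p,im,(170,40,330,170),.04,(.14,.068),thr=t))
  print("S",boxfit(p,im,(345,75,430,145),.03,(.066,.03),thr=t))
E
python3 - <<'E'
import cv2
a=cv2.imread("pics/s1.png");b=cv2.imread("pics/d1.png")
import numpy as np
A=cv2.resize(a[130:250,260:420],(640,480),interpolation=cv2.INTER_CUBIC)
cv2.imwrite("pics/s1c.png",A)
E
```

```text
[41 42 46] [ 99  99 103] [101 101 104] [167 170 175] [165 168 172] [ 0.52633051 -0.27608107  0.42417323]
L (array([ 0.451047  , -0.27405763]), np.float64(0.25031745172013853), [np.float64(0.13752859159165148), np.float64(0.06647698388951634)], (190, 60, 126, 83))
S (array([ 0.61154973, -0.27824568]), np.float64(0.11814674754556687), [np.float64(0.06407987418257455), np.float64(0.028559415643824415)], (357, 87, 58, 31))
L (array([ 0.4511942 , -0.27414155]), np.float64(0.25134360097765973), [np.float64(0.1385334321805638), np.float64(0.0669181681665803)], (187, 55, 129, 88))
S (array([ 0.61177388, -0.27836738]), np.float64(0.11726798760962476), [np.float64(0.06472718962683888), np.float64(0.029331638188380194)], (357, 87, 59, 31))
```

View pics/s1c.png

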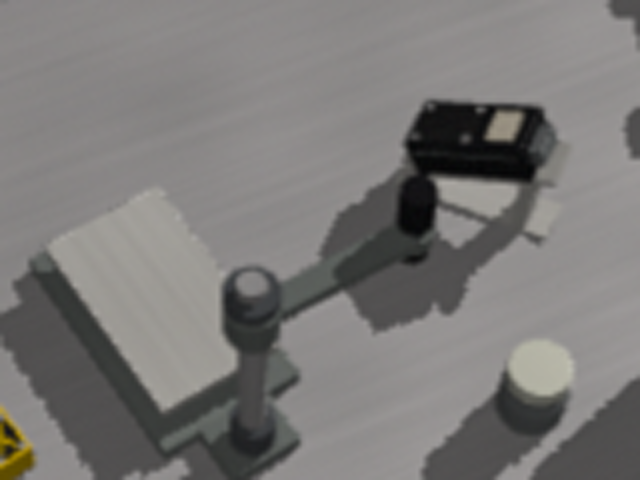

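Middle case at crop (480,140), i.e. scene (380,165), connector to the right; knob hangs near it; plate clear. Rotating tool for the large case.

Request:
send_rows([
  {"x": 0, "y": 0, "z": 0, "wx": 0, "wy": 0, "wz": -0.12, "jaw": 87},
  {"x": 0, "y": 0, "z": 0, "wx": 0, "wy": 0, "wz": -0.12, "jaw": 87},
  {"x": 0, "y": 0, "z": 0, "wx": 0, "wy": 0, "wz": -0.12, "jaw": 87},
  {"x": 0, "y": 0, "z": 0, "wx": 0, "wy": 0, "wz": -0.12, "jaw": 87},
  {"x": 0, "y": 0, "z": 0, "wx": 0, "wy": 0, "wz": -0.12, "jaw": 87},
])

```text
clock: 1.7
eef_pos: [0.5324, -0.343, 0.2394]
eef_rot: [0.0, 0.463, 0.887, 0.0]
wrist_force: [0.0, -0.5, 0.3]
grip_width: 0.0873
```

Request:
send_rows([
  {"x": 0, "y": 0, "z": 0, "wx": 0, "wy": 0, "wz": -0.12, "jaw": 87},
  {"x": 0, "y": 0, "z": 0, "wx": 0, "wy": 0, "wz": -0.12, "jaw": 87},
  {"x": 0, "y": 0, "z": 0, "wx": 0, "wy": 0, "wz": -0.12, "jaw": 87},
  {"x": 0, "y": 0, "z": 0, "wx": 0, "wy": 0, "wz": -0.12, "jaw": 87},
  {"x": 0, "y": 0, "z": 0, "wx": 0, "wy": 0, "wz": -0.12, "jaw": 87},
])

```text
clock: 2.12
eef_pos: [0.5324, -0.343, 0.2394]
eef_rot: [0.0, 0.18, 0.984, 0.0]
wrist_force: [-0.1, 0.1, 0.6]
grip_width: 0.0871
```

Request:
send_rows([
  {"x": 0, "y": 0, "z": 0, "wx": 0, "wy": 0, "wz": -0.12, "jaw": 87},
  {"x": 0, "y": 0, "z": 0, "wx": 0, "wy": 0, "wz": -0.12, "jaw": 87},
  {"x": 0, "y": 0, "z": 0, "wx": 0, "wy": 0, "wz": -0.12, "jaw": 87},
  {"x": 0, "y": 0, "z": 0, "wx": 0, "wy": 0, "wz": -0.12, "jaw": 87},
  {"x": 0, "y": 0, "z": 0, "wx": 0, "wy": 0, "wz": -0.12, "jaw": 87},
])

```text
clock: 2.53
eef_pos: [0.5324, -0.343, 0.2394]
eef_rot: [0.0, -0.119, 0.993, 0.0]
wrist_force: [-0.2, 0.2, 0.2]
grip_width: 0.0868
```

```bash
cat >> h.py <<'E'
from scipy.spatial.transform import Rotation as R
def rot(s): q=s["eef_rot"];return R.from_quat([q[1],q[2],q[3],q[0]])
def down(ang_y):  # tool z down, tool y at world angle ang_y
    y=np.array([np.cos(ang_y),np.sin(ang_y),0]);z=np.array([0,0,-1.]);return R.from_matrix(np.c_[np.cross(y,z),y,z])
def go(pos,Rt):
    s=readout.sense();Rc=rot(s);d=Rc.inv().apply(np.asarray(pos)-s["eef_pos"])*1000;w=(Rc.inv()*Rt).as_rotvec()
    d2=Rt.inv().apply(np.asarray(pos)-s["eef_pos"])*1000
    print("t",round(s["clock"],2),"pos",s["eef_pos"].round(4),"F",s["wrist_force"].round(1),"grip",round(s["grip_width"]*1000,1),"| d(cur)",d.round(1),"d(after rot)",d2.round(1),"w",w.round(3))
E
python3 - <<'E'
from h import *
import pickle
go([.4511,-.2741,.2],down(.2508+np.pi/2))
# plate from start wrist picture
T=np.array([[1,-.001,.0007,.6242],[.0007,.9579,.287,.078],[-.0009,-.287,.9579,.3842],[0,0,0,1]])
w=dict(camera_params("wrist"));w["cam_to_world"]=T
im=cv2.imread("pics/wrist0.png");print(im[180,190],im[200,80],im[115,180])
m=(im.min(2)>178).astype(np.uint8);m[:,258:]=0;m=cv2.morphologyEx(m,cv2.MORPH_OPEN,np.ones((5,5)))
cs,_=cv2.findContours(m,0,2);c=max(cs,key=cv2.contourArea);print(cv2.contourArea(c),cv2.approxPolyDP(c,6,True)[:,0].tolist())
P=pickle.load(open("p1.pkl","rb"))
for n,f,roi in(("scene","s1.png",(262,160,345,240)),("side","d1.png",(300,195,385,260))):
    im=cv2.imread("pics/"+f);x0,y0,x1,y1=roi;m=np.zeros(im.shape[:2],np.uint8);m[y0:y1,x0:x1]=im[y0:y1,x0:x1].min(2)>150
    cc=im[205,295] if n=="scene" else im[228,343];print(n,cc)
    m[y0:y1,x0:x1]=im[y0:y1,x0:x1].min(2)>cc.min()-18
    m=cv2.morphologyEx(m,cv2.MORPH_OPEN,np.ones((3,3)));cs,_=cv2.findContours(m,0,1);c=max(cs,key=cv2.contourArea)[:,0].astype(float)
    r=cv2.minAreaRect(plane(P[n],c,.045)[:,:2].astype(np.float32));print(n,r)
E
```

```text
t 2.53 pos [ 0.5324 -0.343   0.2394] F [-0.2  0.2  0.2] grip 86.8 | d(cur) [62.8 86.2 39.4] d(after rot) [61.6 87.  39.4] w [ 0.001  0.001 -0.012]
[187 195 198] [161 164 168] [172 174 177]
12688.0 [[255, 121], [101, 142], [128, 227], [254, 211]]
scene [147 151 154]
scene ((0.4573703408241272, 0.020314067602157593), (0.2594844698905945, 0.2549755871295929), 64.51242065429688)
side [143 144 145]
side ((0.5006157755851746, -0.028114095330238342), (0.19813145697116852, 0.1807563453912735), 7.656286716461182)
```

Request:
send_rows([
  {"x": 20.5, "y": 29, "z": 20, "wx": 0, "wy": 0, "wz": -0.012, "jaw": 87},
  {"x": 20.5, "y": 29, "z": 25, "wx": 0, "wy": 0, "wz": 0, "jaw": 87},
  {"x": 20.5, "y": 29, "z": 25, "wx": 0, "wy": 0, "wz": 0, "jaw": 87},
  {"x": 0, "y": 0, "z": 30, "wx": 0, "wy": 0, "wz": 0, "jaw": 87},
  {"x": 0, "y": 0, "z": 30, "wx": 0, "wy": 0, "wz": 0, "jaw": 87},
])

```text
clock: 2.95
eef_pos: [0.4533, -0.2743, 0.1113]
eef_rot: [0.001, -0.122, 0.993, -0.0]
wrist_force: [0.7, -0.7, 0.3]
grip_width: 0.0869
```

Request:
send_rows([
  {"x": 0, "y": 0, "z": 30, "wx": 0, "wy": 0, "wz": 0, "jaw": 87},
  {"x": 0, "y": 0, "z": 20, "wx": 0, "wy": 0, "wz": 0, "jaw": 87},
  {"x": 0, "y": 0, "z": 0, "wx": 0, "wy": 0, "wz": 0, "jaw": 87},
  {"x": 0, "y": 0, "z": 0, "wx": 0, "wy": 0, "wz": 0, "jaw": 87},
  {"x": 0, "y": 0, "z": 0, "wx": 0, "wy": 0, "wz": 0, "jaw": 87},
])

```text
clock: 3.37
eef_pos: [0.4546, -0.2766, 0.063]
eef_rot: [0.001, -0.121, 0.993, -0.0]
wrist_force: [-0.3, -0.3, -0.4]
grip_width: 0.0868
```

```bash
python3 - <<'E'
from h import *
go([.4511,-.2741,.009],down(.2508+np.pi/2))
T=np.array([[1,-.001,.0007,.6242],[.0007,.9579,.287,.078],[-.0009,-.287,.9579,.3842],[0,0,0,1]])
w=dict(camera_params("wrist"));w["cam_to_world"]=T
im=cv2.imread("pics/wrist0.png")
m=(im.min(2)>178).astype(np.uint8);m[:,258:]=0;m=cv2.morphologyEx(m,cv2.MORPH_OPEN,np.ones((5,5)))
cs,_=cv2.findContours(m,0,cv2.CHAIN_APPROX_NONE);c=max(cs,key=cv2.contourArea)[:,0].astype(float)
Q=plane(w,c,.045)[:,:2]
C=plane(w,[[101,142],[254,121],[128,227],[254,211]],.045)[:,:2];print(C)
def fit(a,b):
    d=(b-a)/np.linalg.norm(b-a);n=np.array([-d[1],d[0]]);s=(Q-a)@d;k=(abs((Q-a)@n)<.004)&(s>.008)&(s<np.linalg.norm(b-a)-.008)
    v=cv2.fitLine(Q[k].astype(np.float32),cv2.DIST_HUBER,0,.01,.01).ravel();return v[2:],v[:2]*np.sign(v[:2]@d),k.sum()
top=fit(C[0],C[1]);bot=fit(C[2],C[3]);left=fit(C[0],C[2])
for l in(top,bot,left): print(l[0],np.arctan2(l[1][1],l[1][0]),l[2])
d=top[1]+bot[1];d/=np.linalg.norm(d);n=np.array([-d[1],d[0]])
print("ang",np.arctan2(d[1],d[0]),"width",(top[0]-bot[0])@n-0*1)
y=((top[0]+bot[0])/2)@n
# use line offsets at a common x
mid=lambda l,x:l[0]+l[1]*((x-l[0][0])/l[1][0])
a,b=mid(top,.48),mid(bot,.49);print("w",(a-b)@n);print("mid",d*(left[0]@d+.085)+n*((a+b)@n/2))
E
```

```text
t 3.37 pos [ 0.4546 -0.2766  0.063 ] F [-0.3 -0.3 -0.4] grip 86.8 | d(cur) [ 2.9  3.3 53.9] d(after rot) [ 2.7  3.2 54. ] w [-0.001  0.002 -0.008]
[[ 0.39599857  0.03767915]
 [ 0.55962992  0.0598634 ]
 [ 0.40799534 -0.05940757]
 [ 0.55409428 -0.03981209]]
[0.47784144 0.04869207] 0.14241659670763993 139
[ 0.48133817 -0.04944397] 0.14250833778223462 111
[ 0.40150055 -0.00992758] -1.4333906157204186 71
ang 0.14246246724429035 width 0.09763832843173316
w 0.0976378307005836
mid [0.48587119 0.00052517]
```

Request:
send_rows([
  {"x": 2.8, "y": 3.2, "z": 18, "wx": 0, "wy": 0, "wz": -0.008, "jaw": 87},
  {"x": 0, "y": 0, "z": 18, "wx": 0, "wy": 0, "wz": 0, "jaw": 87},
  {"x": 0, "y": 0, "z": 18, "wx": 0, "wy": 0, "wz": 0, "jaw": 87},
  {"x": 0, "y": 0, "z": 0, "wx": 0, "wy": 0, "wz": 0, "jaw": 87},
  {"x": 0, "y": 0, "z": 0, "wx": 0, "wy": 0, "wz": 0, "jaw": 60},
], grip_force=30)

```text
clock: 3.78
eef_pos: [0.4504, -0.2746, 0.0085]
eef_rot: [0.0, -0.124, 0.992, -0.0]
wrist_force: [0.2, -0.6, 0.2]
grip_width: 0.0847
```

Request:
send_rows([
  {"x": 0, "y": 0, "z": 0, "wx": 0, "wy": 0, "wz": 0, "jaw": 60},
  {"x": 0, "y": 0, "z": 0, "wx": 0, "wy": 0, "wz": 0, "jaw": 60},
  {"x": 0, "y": 0, "z": 0, "wx": 0, "wy": 0, "wz": 0, "jaw": 60},
  {"x": 0, "y": 0, "z": 0, "wx": 0, "wy": 0, "wz": 0, "jaw": 60},
])

```text
clock: 4.12
eef_pos: [0.4506, -0.2743, 0.0087]
eef_rot: [0.001, -0.124, 0.992, -0.0]
wrist_force: [-2.0, 4.0, 7.3]
grip_width: 0.0673
```

```bash
python3 - <<'E'
from h import *
go([.4511,-.2741,.15],down(.2508+np.pi/2))
go([.4853,.0005,.15],down(.141+np.pi/2))
E
```

```text
t 4.12 pos [ 0.4506 -0.2743  0.0087] F [-2.   4.   7.3] grip 67.3 | d(cur) [  -0.8    0.  -141.3] d(after rot) [-6.000e-01  1.000e-01 -1.413e+02] w [-0.001  0.001 -0.001]
t 4.12 pos [ 0.4506 -0.2743  0.0087] F [-2.   4.   7.3] grip 67.3 | d(cur) [-101.7  257.7 -141.2] d(after rot) [ -73.   267.2 -141.3] w [-0.     0.001  0.109]
```

Request:
send_rows([
  {"x": 0, "y": 0, "z": -15, "wx": 0, "wy": 0, "wz": 0, "jaw": 60},
  {"x": 0, "y": 0, "z": -30, "wx": 0, "wy": 0, "wz": 0.054, "jaw": 60},
  {"x": 0, "y": 0, "z": -30, "wx": 0, "wy": 0, "wz": 0.055, "jaw": 60},
  {"x": -9, "y": 33.4, "z": -25, "wx": 0, "wy": 0, "wz": 0, "jaw": 60},
  {"x": -9, "y": 33.4, "z": -10, "wx": 0, "wy": 0, "wz": 0, "jaw": 60},
])

```text
clock: 4.53
eef_pos: [0.459, -0.2084, 0.1205]
eef_rot: [0.002, -0.068, 0.998, -0.001]
wrist_force: [1.9, 0.5, -3.7]
grip_width: 0.0679
```

Request:
send_rows([
  {"x": -9, "y": 33.4, "z": 0, "wx": 0, "wy": 0, "wz": 0, "jaw": 60},
  {"x": -9, "y": 33.4, "z": 0, "wx": 0, "wy": 0, "wz": 0, "jaw": 60},
  {"x": -9, "y": 33.4, "z": 0, "wx": 0, "wy": 0, "wz": 0, "jaw": 60},
  {"x": -9, "y": 33.4, "z": 0, "wx": 0, "wy": 0, "wz": 0, "jaw": 60},
  {"x": -9, "y": 33.4, "z": 0, "wx": 0, "wy": 0, "wz": 0, "jaw": 60},
])

```text
clock: 4.95
eef_pos: [0.4789, -0.0336, 0.117]
eef_rot: [0.0, -0.07, 0.998, -0.0]
wrist_force: [1.0, 0.1, -3.5]
grip_width: 0.0674
```

Request:
send_rows([
  {"x": -9, "y": 33.4, "z": 0, "wx": 0, "wy": 0, "wz": 0, "jaw": 60},
  {"x": 0, "y": 0, "z": 0, "wx": 0, "wy": 0, "wz": 0, "jaw": 60},
  {"x": 0, "y": 0, "z": 0, "wx": 0, "wy": 0, "wz": 0, "jaw": 60},
])

```text
clock: 5.2
eef_pos: [0.4833, 0.0014, 0.1169]
eef_rot: [-0.0, -0.072, 0.997, 0.0]
wrist_force: [-0.3, 0.3, -4.2]
grip_width: 0.0673
```

```bash
python3 - <<'E'
from h import *
go([.4849,.0003,.055],down(.141+np.pi/2))
im=[snap(n,n+"2.png")[1] for n in("wrist","scene","side")]
o=np.zeros((560,800,3),np.uint8);o[:250,:400]=cv2.resize(im[0],(400,250))
o[:250,400:]=cv2.resize(im[1][130:255,240:440],(400,250));o[250:,:]=cv2.resize(im[2][170:280,270:430],(800,550))[:310]
cv2.imwrite("pics/m2.png",o)
E
```

```text
t 5.2 pos [0.4833 0.0014 0.1169] F [-0.3  0.3 -4.2] grip 67.3 | d(cur) [-1.4 -1.3 61.9] d(after rot) [-1.4 -1.3 61.9] w [ 0.    -0.     0.003]
```

View pics/wrist2.png

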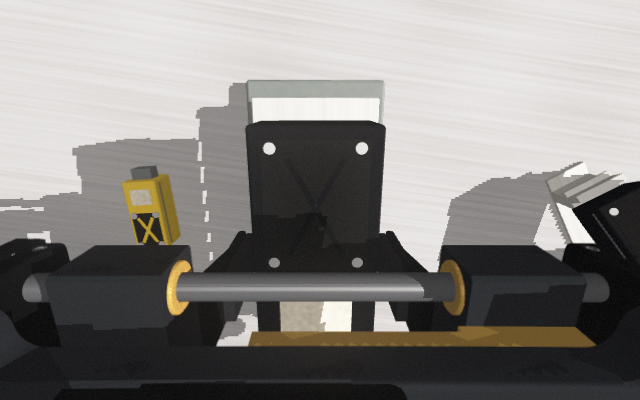

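Case held square above the plate; plate's base-side edge at row 97 from column 252 to 381, case's edge at row 122, columns 246–385. Checking against projected expectations.

```bash
python3 - <<'E'
from h import *
p=camera_params("wrist");np.set_printoptions(precision=4,suppress=True)
a=.141;u=np.array([np.cos(a),np.sin(a)]);v=np.array([-u[1],u[0]]);m=np.array([.4853,.0005])
for x,y in((-.085,.05),(-.085,-.05)): print(proj(p,np.r_[m+u*x+v*y,.045]))
im=cv2.imread("pics/wrist2.png");print(im[110,240:262].mean(1).round(),im[110,372:390].mean(1).round(),im[85:130,320].mean(1).round())
for X in plane(p,[[252,110],[381,110],[316,97.5]],.045): print((X[:2]-m)@u,(X[:2]-m)@v)
z=.117-.009+.04;print("case top")
for X in plane(p,[[248,135],[384,135],[316,121.5]],z): print((X[:2]-m)@u,(X[:2]-m)@v)
E
```

```text
[[383.3215  98.8936]]
[[254.7124  99.1182]]
[139. 138. 142. 142. 139. 139. 136. 117.  95. 100. 102. 108. 173. 244.
 242. 243. 244. 243. 243. 242. 242. 242.] [245. 242. 244. 245. 245. 246. 253. 167. 170. 179. 189. 200. 227. 228.
 226. 228. 228. 227.] [165. 168. 166. 166. 165. 167. 167. 166. 168. 166. 165. 165. 183. 239.
 244. 244. 243. 243. 243. 243. 243. 243. 243. 243. 243. 243. 243. 243.
 243. 244. 243. 243. 242. 243. 240. 135.  45.  42.  41.  40.  46.  48.
  48.  48.  48.]
-0.07685760654053267 -0.05260010048876521
-0.07669820363317308 0.04868980039356199
-0.08615086134681892 -0.002326003966403806
case top
-0.0672557375832308 -0.03514774077358752
-0.06715923900602284 0.030283156372090378
-0.07354144138970699 -0.0024175477885239275
```

Request:
send_rows([
  {"x": -2, "y": 0, "z": 10, "wx": 0, "wy": 0, "wz": 0.003, "jaw": 60},
  {"x": 0, "y": 0, "z": 20, "wx": 0, "wy": 0, "wz": 0, "jaw": 60},
  {"x": 0, "y": 0, "z": 20, "wx": 0, "wy": 0, "wz": 0, "jaw": 60},
  {"x": 0, "y": 0, "z": 9, "wx": 0, "wy": 0, "wz": 0, "jaw": 60},
  {"x": 0, "y": 0, "z": 4.5, "wx": 0, "wy": 0, "wz": 0, "jaw": 60},
])

```text
clock: 5.77
eef_pos: [0.4841, -0.0014, 0.0515]
eef_rot: [-0.002, -0.068, 0.998, 0.0]
wrist_force: [-4.6, -0.1, 3.2]
grip_width: 0.0677
```

Request:
send_rows([
  {"x": 0, "y": 0, "z": 1, "wx": 0, "wy": 0, "wz": 0, "jaw": 60},
  {"x": 0, "y": 0, "z": 0, "wx": 0, "wy": 0, "wz": 0, "jaw": 60},
  {"x": 0, "y": 0, "z": 0, "wx": 0, "wy": 0, "wz": 0, "jaw": 60},
])

```text
clock: 6.02
eef_pos: [0.4863, -0.0006, 0.0532]
eef_rot: [0.001, -0.068, 0.998, -0.0]
wrist_force: [-1.4, -0.8, -1.1]
grip_width: 0.0676
```

```bash
python3 - <<'E'
from h import *
go([.4856,.001,.0525],down(.141+np.pi/2))
E
```

```text
t 6.02 pos [ 0.4863 -0.0006  0.0532] F [-1.4 -0.8 -1.1] grip 67.6 | d(cur) [0.5 1.7 0.7] d(after rot) [0.5 1.7 0.7] w [-0.     0.002 -0.004]
```

Request:
send_rows([
  {"x": 0.5, "y": 1.7, "z": 0.5, "wx": 0, "wy": 0, "wz": 0, "jaw": 60},
  {"x": 0, "y": 0, "z": 0, "wx": 0, "wy": 0, "wz": 0, "jaw": 60},
  {"x": 0, "y": 0, "z": 0, "wx": 0, "wy": 0, "wz": 0, "jaw": 60},
])

```text
clock: 6.27
eef_pos: [0.4859, 0.0012, 0.0526]
eef_rot: [0.001, -0.068, 0.998, -0.0]
wrist_force: [1.8, -2.0, -1.1]
grip_width: 0.0676
```

Request:
send_rows([
  {"x": 0, "y": 0, "z": 0, "wx": 0, "wy": 0, "wz": 0, "jaw": 87},
  {"x": 0, "y": 0, "z": 0, "wx": 0, "wy": 0, "wz": 0, "jaw": 87},
  {"x": 0, "y": 0, "z": 0, "wx": 0, "wy": 0, "wz": 0, "jaw": 87},
  {"x": 0, "y": 0, "z": 0, "wx": 0, "wy": 0, "wz": 0, "jaw": 87},
  {"x": 0, "y": 0, "z": 0, "wx": 0, "wy": 0, "wz": 0, "jaw": 87},
])

```text
clock: 6.68
eef_pos: [0.4848, 0.0013, 0.0518]
eef_rot: [0.0, -0.069, 0.998, 0.0]
wrist_force: [0.3, 0.7, 0.5]
grip_width: 0.0854
```

Request:
send_rows([
  {"x": 0, "y": 0, "z": -15, "wx": 0, "wy": 0, "wz": 0, "jaw": 87},
  {"x": 0, "y": 0, "z": -35, "wx": 0, "wy": 0, "wz": 0, "jaw": 87},
  {"x": 0, "y": 0, "z": -40, "wx": 0, "wy": 0, "wz": 0, "jaw": 87},
  {"x": 0, "y": 0, "z": -40, "wx": 0, "wy": 0, "wz": 0, "jaw": 87},
  {"x": 0, "y": 0, "z": -40, "wx": 0, "wy": 0, "wz": 0, "jaw": 87},
])

```text
clock: 7.1
eef_pos: [0.4843, 0.0013, 0.2237]
eef_rot: [-0.0, -0.069, 0.998, 0.0]
wrist_force: [2.0, -0.1, 0.1]
grip_width: 0.0873
```

Request:
send_rows([
  {"x": 40, "y": 0, "z": -20, "wx": 0, "wy": 0, "wz": 0, "jaw": 87},
  {"x": 40, "y": 0, "z": 0, "wx": 0, "wy": 0, "wz": 0, "jaw": 87},
  {"x": 0, "y": 0, "z": 0, "wx": 0, "wy": 0, "wz": 0, "jaw": 87},
  {"x": 0, "y": 0, "z": 0, "wx": 0, "wy": 0, "wz": 0, "jaw": 87},
])

```text
clock: 7.43
eef_pos: [0.4073, -0.0099, 0.2411]
eef_rot: [0.001, -0.068, 0.998, -0.001]
wrist_force: [0.9, -0.0, 0.9]
grip_width: 0.087
```

```bash
python3 - <<'E'
from h import *
import pickle
go([.4856,.001,.0525],down(.141+np.pi/2))
o={n:camera_params(n) for n in("wrist","scene","side")}
for n in o: snap(n,n+"3.png")
pickle.dump(o,open("p3.pkl","wb"))
E
```

```text
t 7.43 pos [ 0.4073 -0.0099  0.2411] F [ 0.9 -0.   0.9] grip 87.0 | d(cur) [-78.7   0.4 188.8] d(after rot) [-79.1  -0.3 188.6] w [-0.002  0.002 -0.005]
```

View pics/wrist3.png

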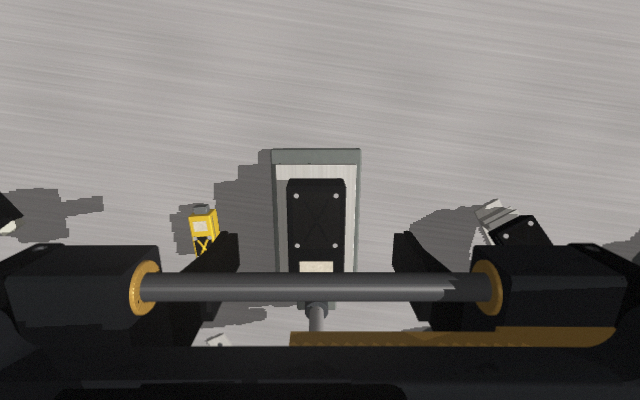

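Large case sits centred on the plate (case 287–347, plate 275–360). Middle case at (520,232). Moving to look at it.

Request:
send_rows([
  {"x": -20.7, "y": 31, "z": -4, "wx": 0, "wy": 0, "wz": 0, "jaw": 75},
  {"x": -20.7, "y": 31, "z": -4, "wx": 0, "wy": 0, "wz": 0, "jaw": 75},
  {"x": -20.7, "y": 31, "z": -4, "wx": 0, "wy": 0, "wz": 0, "jaw": 75},
  {"x": -20.7, "y": 31, "z": -4, "wx": 0, "wy": 0, "wz": 0, "jaw": 75},
  {"x": -20.7, "y": 31, "z": -4, "wx": 0, "wy": 0, "wz": 0, "jaw": 75},
])

```text
clock: 8.0
eef_pos: [0.4908, 0.1605, 0.2599]
eef_rot: [-0.0, -0.068, 0.998, 0.001]
wrist_force: [0.6, -0.9, -0.0]
grip_width: 0.0753
```

Request:
send_rows([
  {"x": -20.7, "y": 31, "z": 0, "wx": 0, "wy": 0, "wz": 0, "jaw": 75},
  {"x": -20.7, "y": 31, "z": 0, "wx": 0, "wy": 0, "wz": 0, "jaw": 75},
  {"x": 0, "y": 0, "z": 0, "wx": 0, "wy": 0, "wz": 0, "jaw": 75},
  {"x": 0, "y": 0, "z": 0, "wx": 0, "wy": 0, "wz": 0, "jaw": 75},
])

```text
clock: 8.33
eef_pos: [0.5222, 0.228, 0.2584]
eef_rot: [-0.002, -0.07, 0.998, 0.001]
wrist_force: [0.1, -0.5, 0.1]
grip_width: 0.0751
```

```bash
python3 - <<'E'
from h import *
import pickle
go([.47,.27,.0525],down(.141+np.pi/2))
o={n:camera_params(n) for n in("wrist","scene","side")}
i=[snap(n,n+"4.png")[1] for n in o]
pickle.dump(o,open("p4.pkl","wb"))
out=np.zeros((600,800,3),np.uint8)
out[:320,:]=cv2.resize(i[0][20:244,160:480],(800,560),interpolation=2)[:320] if 0 else cv2.resize(i[0][50:210,120:520],(800,320),interpolation=cv2.INTER_CUBIC)
out[320:,:400]=cv2.resize(i[1][140:196,350:430],(400,280),interpolation=cv2.INTER_CUBIC)
out[320:,400:]=cv2.resize(i[2][250:306,250:330],(400,280),interpolation=cv2.INTER_CUBIC)
cv2.imwrite("pics/m4.png",out)
E
```

```text
t 8.33 pos [0.5222 0.228  0.2584] F [ 0.1 -0.5  0.1] grip 75.1 | d(cur) [ 45.1  48.5 206.2] d(after rot) [ 45.8  49.  205.9] w [ 0.002 -0.004 -0.   ]
```

View pics/m4.png

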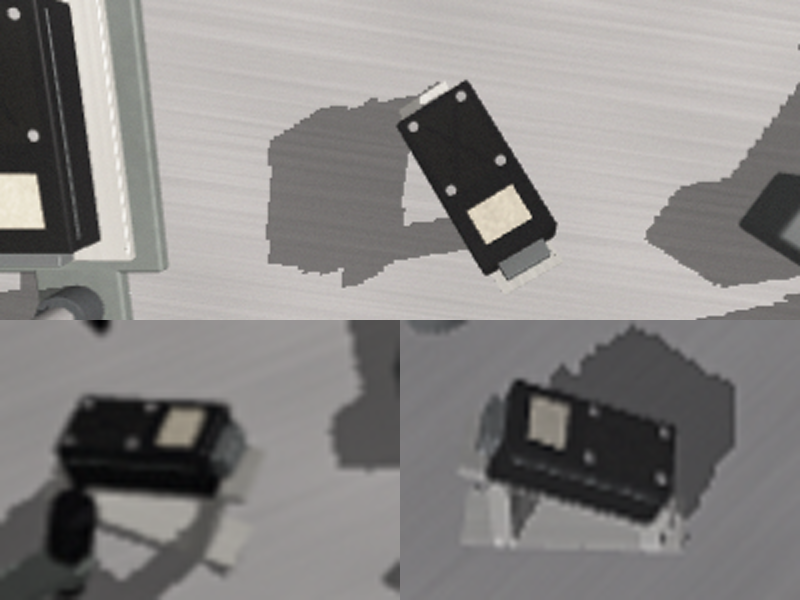

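Middle case in the wrist crop has top corners (398,125),(468,82),(555,228),(487,275), with the connector at lower right (high end). Side and scene crops agree.

```bash
cat > mid.py <<'E'
from h import *
import pickle
from scipy.optimize import least_squares
P=pickle.load(open("p4.pkl","rb"));np.set_printoptions(precision=4,suppress=True)
im=cv2.imread("pics/wrist4.png");m=np.zeros((400,640),np.uint8);m[80:200,310:410]=im[80:200,310:410].max(2)<70
m=cv2.morphologyEx(cv2.morphologyEx(m,cv2.MORPH_OPEN,np.ones((3,3))),cv2.MORPH_CLOSE,np.ones((5,5)))
cs,_=cv2.findContours(m,0,1);c=max(cs,key=cv2.contourArea);print("contour",cv2.approxPolyDP(c,4,True)[:,0].tolist())
W=lambda x,y:(120+x/2,50+y/2);S=lambda x,y:(250+(x-400)/5,250+(y-320)/5);C=lambda x,y:(350+x/5,140+(y-320)/5)
ob=[("wrist",-1,-1,W(398,125),1),("wrist",-1,1,W(468,82),1),("wrist",1,-1,W(487,275),1),("wrist",1,1,W(555,228),1),
("side",1,-1,S(517,382),.6),("side",1,1,S(497,455),.3),("side",-1,-1,S(675,428),.6),("side",-1,1,S(655,500),.4),
("scene",-1,1,C(90,397),.5),("scene",1,1,C(230,405),.5)]
def Rm(a,t): return (R.from_euler("z",a)*R.from_euler("y",-t))
def res(v,full=False):
    r=[]
    for n,sx,sy,uv,w in ob:
        X=v[:3]+Rm(v[3],v[4]).apply([sx*.05,sy*.024,.018]);r.append((proj(P[n],X)[0]-uv)*w)
    return np.array(r) if full else np.r_[np.ravel(r),(v[4]-np.deg2rad(24))*100]
s=least_squares(res,[.47,.27,.06,.65,.42],loss="soft_l1");v=s.x;print(v,np.rad2deg(v[4]));print(res(v,True).round(1).tolist())
E
python3 mid.py
```

```text
contour [[351, 91], [319, 114], [365, 186], [394, 169], [397, 161]]
[0.4793 0.2742 0.0618 0.6862 0.4171] 23.900136873889103
[[-0.1, 0.8], [0.4, 0.0], [-2.5, -1.7], [1.5, 0.0], [-0.8, -0.4], [0.2, -0.4], [-0.5, -0.1], [0.9, -0.3], [-0.7, 0.2], [-0.0, 0.3]]
```

```bash
cat >> h.py <<'E'
MC=np.array([.4793,.2742,.0618]);Rc=R.from_euler("z",.70)*R.from_euler("y",-np.deg2rad(24))
Rg=Rc*R.from_matrix(np.diag([-1.,1,-1]))   # tool x=-case x, y=case y, z=-case z
def mgrasp(back): return MC+Rc.apply([0,0,-.014+back])
E
python3 - <<'E'
from h import *
print(mgrasp(.08),mgrasp(0));go(mgrasp(.08),Rg)
E
```

```text
[0.4587681  0.25690622 0.122094  ] [0.48365525 0.27786838 0.04901036]
t 8.48 pos [0.5224 0.2245 0.26  ] F [-0.1  1.   0.2] grip 74.7 | d(cur) [ 58.5  40.7 137.9] d(after rot) [ 81.5  65.7 114.7] w [-0.118 -0.408 -0.556]
```

Request:
send_rows([
  {"x": 0, "y": 0, "z": 0, "wx": -0.0197, "wy": -0.068, "wz": -0.0927, "jaw": 72},
  {"x": 0, "y": 0, "z": 0, "wx": -0.0197, "wy": -0.068, "wz": -0.0927, "jaw": 72},
  {"x": 0, "y": 0, "z": 0, "wx": -0.0197, "wy": -0.068, "wz": -0.0927, "jaw": 72},
  {"x": 0, "y": 0, "z": 0, "wx": -0.0197, "wy": -0.068, "wz": -0.0927, "jaw": 72},
  {"x": 0, "y": 0, "z": 0, "wx": -0.0197, "wy": -0.068, "wz": -0.0927, "jaw": 72},
])

```text
clock: 8.9
eef_pos: [0.5224, 0.2242, 0.2613]
eef_rot: [0.167, -0.295, 0.939, 0.059]
wrist_force: [-0.9, -0.3, -0.0]
grip_width: 0.072
```

Request:
send_rows([
  {"x": 0, "y": 0, "z": 0, "wx": -0.0197, "wy": -0.068, "wz": -0.0927, "jaw": 72},
  {"x": 0, "y": 0, "z": 0, "wx": 0, "wy": 0, "wz": 0, "jaw": 72},
  {"x": 0, "y": 0, "z": 0, "wx": 0, "wy": 0, "wz": 0, "jaw": 72},
])

```text
clock: 9.15
eef_pos: [0.522, 0.2233, 0.2608]
eef_rot: [0.195, -0.333, 0.92, 0.07]
wrist_force: [-0.4, 0.6, 0.5]
grip_width: 0.0718
```

```bash
python3 - <<'E'
from h import *
go(mgrasp(.08),Rg);print(readout.sense()["q"].round(2))
E
```

```text
t 9.15 pos [0.522  0.2233 0.2608] F [-0.4  0.6  0.5] grip 71.8 | d(cur) [ 81.   66.4 115.7] d(after rot) [ 80.8  66.5 115.8] w [-0.003 -0.001 -0.005]
[ 0.2  -0.12 -0.55  1.88 -0.23  0.97  1.99]
```

Request:
send_rows([
  {"x": 20, "y": 16.5, "z": 20, "wx": -0.003, "wy": -0.001, "wz": -0.005, "jaw": 72},
  {"x": 20, "y": 16.5, "z": 24, "wx": 0, "wy": 0, "wz": 0, "jaw": 72},
  {"x": 20, "y": 16.5, "z": 24, "wx": 0, "wy": 0, "wz": 0, "jaw": 72},
  {"x": 20, "y": 16.5, "z": 24, "wx": 0, "wy": 0, "wz": 0, "jaw": 72},
  {"x": 1, "y": 0.5, "z": 23, "wx": 0, "wy": 0, "wz": 0, "jaw": 72},
])

```text
clock: 9.57
eef_pos: [0.4545, 0.2594, 0.12]
eef_rot: [0.193, -0.338, 0.918, 0.072]
wrist_force: [-0.3, -1.1, -0.5]
grip_width: 0.072
```

Request:
send_rows([
  {"x": 0, "y": 0, "z": 0, "wx": 0, "wy": 0, "wz": 0, "jaw": 72},
  {"x": 0, "y": 0, "z": 0, "wx": 0, "wy": 0, "wz": 0, "jaw": 72},
])

```text
clock: 9.73
eef_pos: [0.4582, 0.2593, 0.1226]
eef_rot: [0.194, -0.338, 0.918, 0.073]
wrist_force: [0.4, 1.0, 1.4]
grip_width: 0.0719
```

```bash
python3 - <<'E'
from h import *
go(mgrasp(0),Rg)
p,im=snap("wrist","w5.png")
# where do the case's top corners appear vs model?
X=MC+Rc.apply([[-.05,-.024,.018],[-.05,.024,.018],[.05,-.024,.018],[.05,.024,.018]]);print(proj(p,X).round(0).tolist())
m=(im.max(2)<70).astype(np.uint8);m[240:]=0;cs,_=cv2.findContours(cv2.morphologyEx(m,2,np.ones((3,3))),0,2)
for c in cs:
    if cv2.contourArea(c)>800: print(cv2.approxPolyDP(c,4,True)[:,0].tolist())
E
```

```text
t 9.73 pos [0.4582 0.2593 0.1226] F [0.4 1.  1.4] grip 71.9 | d(cur) [ 1.2 -2.6 80. ] d(after rot) [ 1.2 -2.2 80. ] w [ 0.005 -0.     0.004]
[[280.0, 143.0], [345.0, 144.0], [283.0, 265.0], [341.0, 265.0]]
[[618, 225], [604, 211], [580, 208], [566, 213], [559, 226], [519, 239], [617, 239]]
[[284, 140], [282, 239], [292, 239], [294, 230], [331, 231], [331, 239], [341, 239], [344, 144]]
```

Request:
send_rows([
  {"x": 1, "y": -2.4, "z": 20, "wx": 0.005, "wy": 0, "wz": 0.004, "jaw": 72},
  {"x": 0, "y": 0, "z": 25, "wx": 0, "wy": 0, "wz": 0, "jaw": 72},
  {"x": 0, "y": 0, "z": 23, "wx": 0, "wy": 0, "wz": 0, "jaw": 72},
  {"x": 0, "y": 0, "z": 12, "wx": 0, "wy": 0, "wz": 0, "jaw": 72},
  {"x": 0, "y": 0, "z": 0, "wx": 0, "wy": 0, "wz": 0, "jaw": 72},
], grip_force=25)

```text
clock: 10.2
eef_pos: [0.4851, 0.2771, 0.0485]
eef_rot: [0.196, -0.335, 0.919, 0.071]
wrist_force: [-0.5, -1.2, 0.7]
grip_width: 0.0718
```

Request:
send_rows([
  {"x": 0, "y": 0, "z": 0, "wx": 0, "wy": 0, "wz": 0, "jaw": 40},
  {"x": 0, "y": 0, "z": 0, "wx": 0, "wy": 0, "wz": 0, "jaw": 40},
  {"x": 0, "y": 0, "z": 0, "wx": 0, "wy": 0, "wz": 0, "jaw": 40},
  {"x": 0, "y": 0, "z": 0, "wx": 0, "wy": 0, "wz": 0, "jaw": 40},
  {"x": 0, "y": 0, "z": 0, "wx": 0, "wy": 0, "wz": 0, "jaw": 40},
])

```text
clock: 10.62
eef_pos: [0.4846, 0.277, 0.05]
eef_rot: [0.197, -0.336, 0.918, 0.07]
wrist_force: [-3.3, -2.4, 9.1]
grip_width: 0.0479
```

```bash
python3 - <<'E'
from h import *
go(mgrasp(0.1),Rg)
E
```

```text
t 10.62 pos [0.4846 0.277  0.05  ] F [-3.3 -2.4  9.1] grip 47.9 | d(cur) [  0.3   1.  -99.2] d(after rot) [  0.6   1.3 -99.2] w [-0.002  0.003  0.003]
```

Request:
send_rows([
  {"x": 0, "y": 0, "z": -15, "wx": 0, "wy": 0, "wz": 0, "jaw": 40},
  {"x": 0, "y": 0, "z": -30, "wx": 0, "wy": 0, "wz": 0, "jaw": 40},
  {"x": 0, "y": 0, "z": -35, "wx": 0, "wy": 0, "wz": 0, "jaw": 40},
  {"x": 0, "y": 0, "z": -35, "wx": 0, "wy": 0, "wz": 0, "jaw": 40},
  {"x": 0, "y": 0, "z": -25, "wx": 0, "wy": 0, "wz": 0, "jaw": 40},
])

```text
clock: 11.03
eef_pos: [0.4396, 0.2402, 0.1795]
eef_rot: [0.197, -0.337, 0.918, 0.071]
wrist_force: [2.0, -0.7, -3.0]
grip_width: 0.0475
```

```bash
python3 - <<'E'
from h import *
go([.485,.001,.18],down(.141+np.pi/2))
E
```

```text
t 11.03 pos [0.4396 0.2402 0.1795] F [ 2.  -0.7 -3. ] grip 47.5 | d(cur) [ 109.4 -212.   -49. ] d(after rot) [ -11.4 -243.2   -0.5] w [0.115 0.412 0.554]
```

Request:
send_rows([
  {"x": 0, "y": 0, "z": 0, "wx": 0.0192, "wy": 0.0687, "wz": 0.0923, "jaw": 40},
  {"x": 0, "y": 0, "z": 0, "wx": 0.0192, "wy": 0.0687, "wz": 0.0923, "jaw": 40},
  {"x": 0, "y": 0, "z": 0, "wx": 0.0192, "wy": 0.0687, "wz": 0.0923, "jaw": 40},
  {"x": 0, "y": 0, "z": 0, "wx": 0.0192, "wy": 0.0687, "wz": 0.0923, "jaw": 40},
  {"x": 0, "y": 0, "z": 0, "wx": 0.0192, "wy": 0.0687, "wz": 0.0923, "jaw": 40},
])

```text
clock: 11.45
eef_pos: [0.4405, 0.2401, 0.1777]
eef_rot: [0.033, -0.115, 0.993, 0.011]
wrist_force: [-0.6, 0.6, -2.6]
grip_width: 0.0477
```

Request:
send_rows([
  {"x": 0, "y": 0, "z": 0, "wx": 0.0192, "wy": 0.0687, "wz": 0.0923, "jaw": 40},
  {"x": -1.4, "y": -30.4, "z": 0, "wx": 0, "wy": 0, "wz": 0, "jaw": 40},
  {"x": -1.4, "y": -30.4, "z": 0, "wx": 0, "wy": 0, "wz": 0, "jaw": 40},
  {"x": -1.4, "y": -30.4, "z": 0, "wx": 0, "wy": 0, "wz": 0, "jaw": 40},
  {"x": -1.4, "y": -30.4, "z": 0, "wx": 0, "wy": 0, "wz": 0, "jaw": 40},
])

```text
clock: 11.87
eef_pos: [0.4629, 0.1196, 0.1765]
eef_rot: [-0.001, -0.072, 0.997, 0.0]
wrist_force: [0.9, 0.3, -2.2]
grip_width: 0.0475
```

Request:
send_rows([
  {"x": -1.4, "y": -30.4, "z": 0, "wx": 0, "wy": 0, "wz": 0, "jaw": 40},
  {"x": -1.4, "y": -30.4, "z": 0, "wx": 0, "wy": 0, "wz": 0, "jaw": 40},
  {"x": -1.4, "y": -30.4, "z": 0, "wx": 0, "wy": 0, "wz": 0, "jaw": 40},
  {"x": -1.4, "y": -30.4, "z": 0, "wx": 0, "wy": 0, "wz": 0, "jaw": 40},
  {"x": 0, "y": 0, "z": 0, "wx": 0, "wy": 0, "wz": 0, "jaw": 40},
])

```text
clock: 12.28
eef_pos: [0.4862, -0.0056, 0.1764]
eef_rot: [-0.001, -0.067, 0.998, -0.001]
wrist_force: [0.5, -0.8, -2.3]
grip_width: 0.0475
```

```bash
cat >> h.py <<'E'
PM=np.array([.4853,.0005]);A=.141;U=np.array([np.cos(A),np.sin(A)]);V=np.array([-U[1],U[0]])
def stand(X): return np.c_[(X[:,:2]-PM)@U,(X[:,:2]-PM)@V]
E
python3 - <<'E'
from h import *
go([.485,.001,.18],down(.141+np.pi/2))
p,im=snap("wrist","w6.png");s=readout.sense();print(stand(s["eef_pos"][None]))
for r in (120,140,160,180,200): 
    b=im[r].max(1);e=np.flatnonzero(np.abs(np.diff(b.astype(int)))>25);print(r,e[(e>200)&(e<420)])
for c_ in(300,315,330): b=im[:240,c_].max(1);print(c_,np.flatnonzero(np.abs(np.diff(b.astype(int)))>25))
E
```

```text
t 12.28 pos [ 0.4862 -0.0056  0.1764] F [ 0.5 -0.8 -2.3] grip 47.5 | d(cur) [ 0.3  6.7 -3.6] d(after rot) [ 0.2  6.7 -3.6] w [-0.002 -0.002 -0.007]
[[ 0.00015466 -0.00283829]]
120 [224 265 271 283 284 361 362 372 373 377]
140 [266 272 284 360 361 362 372 376]
160 [267 272 360 361 371]
180 [201 266 276 277 287 288 343 344 354 364 365 370]
200 [204 267 363 364 369 373]
300 [ 82  96  97 114 126 127 131 132]
315 [ 81  82  96  97 114]
330 [ 81  82  96  97 114]
```

View pics/w6.png

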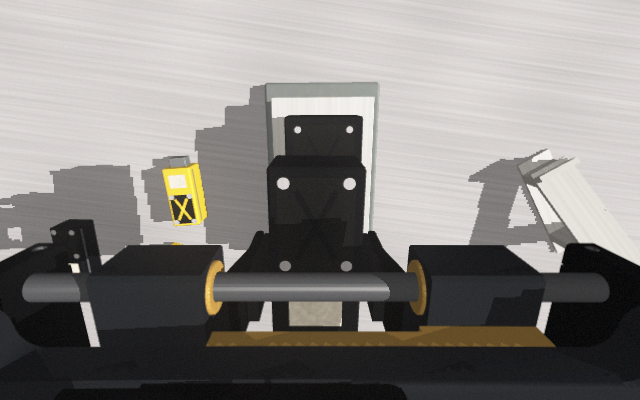

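Middle held level above the large case: its near screws at (283,184),(349,184), top edge ~row 157; large's edge at row 115, columns 284–361.

```bash
python3 - <<'E'
from h import *
im=cv2.imread("pics/w6.png");p=camera_params("wrist");s=readout.sense();np.set_printoptions(precision=4,suppress=True)
print(im[150:182,315].max(1));print(im[200,262:272].max(1),im[200,358:372].max(1));print(im[172,262:290].max(1),im[172,350:372].max(1))
z=s["eef_pos"][2]
print("L",stand(plane(p,[[284.5,125],[361.5,125],[322,114.5]],.083)))
print("Lscrews",stand(plane(p,[[297.5,130],[349.5,130]],.083)))
print("M",stand(plane(p,[[267.5,185],[364.5,185],[316,157]],z+.032)))
print("Mscrews",stand(plane(p,[[283,184],[349,184]],z+.032)))
i1=cv2.imread("pics/wrist2.png");print(i1[110:130,316].max(1))
E
```

```text
[39 42 44 47 44 35 35 29 31 30 30 33 32 32 27 32 32 33 34 36 36 36 38 34
 38 36 36 39 44 39 36 40]
[130 130 129 129 132 119  27  30  34  37] [ 41  42  42  43  45  44 101 235 233 234 239 249 154 152]
[122 124 125 122  86  34  35  36  40  36  37  41  39  38  39  40  38  36
  37  38  42  38  37  35  39  36  36  37] [ 43  44  44  41  41  43  42  43  41  44  42  43  43  44  43  64 161 235
 237 239 238 145]
L [[-0.0616 -0.03  ]
 [-0.0614  0.0365]
 [-0.0703  0.0023]]
Lscrews [[-0.0573 -0.0189]
 [-0.0572  0.0262]]
M [[-0.0401 -0.0274]
 [-0.0399  0.0213]
 [-0.0541 -0.003 ]]
Mscrews [[-0.0406 -0.0196]
 [-0.0405  0.0135]]
[247 248 248 247 248 248 247 247 247 244 144  42  41  44  48  46  48  48
  51  51]
```

```bash
python3 - <<'E'
from h import *
p=camera_params("wrist");s=readout.sense();np.set_printoptions(precision=4,suppress=True);z=s["eef_pos"][2]
print("cam",stand(p["cam_to_world"][None,:3,3]),p["cam_to_world"][2,3])
print("L base",stand(plane(p,[[322,114.5]],.043)),"L top 114.5",stand(plane(p,[[322,114.5]],.083)))
print("M base",stand(plane(p,[[316,155.5]],z-.004)),stand(plane(p,[[316,167]],z+.032)))
E
```

```text
cam [[-0.079  -0.0031]] 0.3617765929551039
L base [[-0.069   0.0031]] L top 114.5 [[-0.0703  0.0023]]
M base [[-0.0492 -0.0029]] [[-0.0492 -0.003 ]]
```

Request:
send_rows([
  {"x": 0, "y": 4.5, "z": 15, "wx": 0, "wy": 0, "wz": -0.007, "jaw": 40},
  {"x": 0, "y": 0, "z": 25, "wx": 0, "wy": 0, "wz": 0, "jaw": 40},
  {"x": 0, "y": 0, "z": 18, "wx": 0, "wy": 0, "wz": 0, "jaw": 40},
  {"x": 0, "y": 0, "z": 0, "wx": 0, "wy": 0, "wz": 0, "jaw": 40},
  {"x": 0, "y": 0, "z": 0, "wx": 0, "wy": 0, "wz": 0, "jaw": 40},
])

```text
clock: 12.75
eef_pos: [0.4845, 0.0065, 0.1186]
eef_rot: [-0.001, -0.075, 0.997, 0.0]
wrist_force: [0.4, 0.3, -1.4]
grip_width: 0.0482
```

```bash
python3 - <<'E'
from h import *
p,im=snap("wrist","w7.png");s=readout.sense();z=s["eef_pos"][2];np.set_printoptions(precision=4,suppress=True)
go([.485,.001,.09],down(.141+np.pi/2));print("tool",stand(s["eef_pos"][None]),z)
C=[315,319,323];b=im[60:190,C].max(2).astype(int)
for k in range(3): d=np.diff(b[:,k]);i=np.flatnonzero(abs(d)>7);print(C[k],[(60+j,d[j]) for j in i])
for r in range(120,200,10):
    d=np.diff(cv2.GaussianBlur(im,(1,3),0)[r].max(1).astype(int));i=[(j,d[j]) for j in range(240,400) if abs(d[j])>18];print(r,i)
E
```

```text
t 12.8 pos [0.4854 0.0064 0.1195] F [ 0.3 -0.1 -2.1] grip 47.3 | d(cur) [ 1.2 -5.3 29.5] d(after rot) [ 1.2 -5.3 29.5] w [ 0.001 -0.001  0.009]
tool [[0.0009 0.0059]] 0.11951953583579526
315 [(np.int64(76), np.int64(-13)), (np.int64(77), np.int64(-53)), (np.int64(94), np.int64(10)), (np.int64(95), np.int64(66)), (np.int64(116), np.int64(-103)), (np.int64(117), np.int64(-90)), (np.int64(154), np.int64(-10))]
319 [(np.int64(76), np.int64(-12)), (np.int64(77), np.int64(-48)), (np.int64(78), np.int64(-9)), (np.int64(94), np.int64(11)), (np.int64(95), np.int64(66)), (np.int64(116), np.int64(-103)), (np.int64(117), np.int64(-87))]
323 [(np.int64(77), np.int64(-54)), (np.int64(94), np.int64(11)), (np.int64(95), np.int64(66)), (np.int64(116), np.int64(-101)), (np.int64(117), np.int64(-97))]
120 [(242, np.int64(-30)), (246, np.int64(19)), (247, np.int64(56)), (258, np.int64(-21)), (259, np.int64(-74)), (354, np.int64(30)), (355, np.int64(35)), (356, np.int64(61)), (357, np.int64(55)), (371, np.int64(-82))]
130 [(243, np.int64(-35)), (247, np.int64(25)), (248, np.int64(34)), (259, np.int64(-10
[... 1164 characters left out ...]
180 [(245, np.int64(-22)), (246, np.int64(-21)), (250, np.int64(50)), (260, np.int64(-21)), (261, np.int64(-104)), (276, np.int64(70)), (277, np.int64(81)), (278, np.int64(19)), (287, np.int64(-58)), (288, np.int64(-95)), (289, np.int64(-23)), (343, np.int64(72)), (344, np.int64(73)), (353, np.int64(-36)), (354, np.int64(-114)), (355, np.int64(-23)), (364, np.int64(55)), (365, np.int64(140)), (367, np.int64(-50)), (368, np.int64(-32)), (373, np.int64(27))]
190 [(246, np.int64(-32)), (250, np.int64(24)), (251, np.int64(26)), (261, np.int64(-97)), (262, np.int64(-19)), (346, np.int64(23)), (363, np.int64(20)), (364, np.int64(99)), (365, np.int64(75)), (367, np.int64(-81)), (372, np.int64(24))]
```

```bash
python3 - <<'E'
from h import *
p,im=snap("wrist","w7b.png");s=readout.sense();z=s["eef_pos"][2];np.set_printoptions(precision=4,suppress=True)
go([.485,.001,.09],down(.141+np.pi/2));print("tool",stand(s["eef_pos"][None]),z)
for r in(140,180): 
    d=np.diff(im[r].max(1).astype(int));print(r,[(j,int(d[j])) for j in range(240,400) if abs(d[j])>30])
print("L",stand(plane(p,[[308.2,140],[259.5,140],[357,140],[320,116.5]],.083)))
print("M",stand(plane(p,[[315.8,180]],z+.032)),stand(plane(p,[[315.8,154.5]],z-.004)))
E
```

```text
t 12.85 pos [0.4859 0.0063 0.12  ] F [ 0.9 -0.5 -2.1] grip 47.5 | d(cur) [ 1.7 -5.1 30. ] d(after rot) [ 1.6 -5.1 30. ] w [0.    0.001 0.009]
tool [[0.0014 0.0056]] 0.12001494645796967
140 [(244, -34), (249, 38), (260, -103), (356, 54), (357, 137), (370, -76)]
180 [(246, -38), (251, 39), (261, -71), (262, -45), (276, 70), (277, 102), (287, -49), (288, -118), (343, 70), (344, 96), (354, -156), (364, 53), (365, 137), (368, -50), (373, 31)]
L [[-0.054  -0.0004]
 [-0.0537 -0.0343]
 [-0.0544  0.0336]
 [-0.0699  0.0076]]
M [[-0.042   0.0049]] [[-0.0491  0.0049]]
```

Request:
send_rows([
  {"x": 0.6, "y": -5, "z": 8, "wx": 0, "wy": 0, "wz": 0.009, "jaw": 40},
  {"x": 0, "y": 0, "z": 12, "wx": 0, "wy": 0, "wz": 0, "jaw": 40},
  {"x": 0, "y": 0, "z": 5, "wx": 0, "wy": 0, "wz": 0, "jaw": 40},
  {"x": 0, "y": 0, "z": 0, "wx": 0, "wy": 0, "wz": 0, "jaw": 40},
  {"x": 0, "y": 0, "z": 0, "wx": 0, "wy": 0, "wz": 0, "jaw": 40},
])

```text
clock: 13.27
eef_pos: [0.485, 0.0009, 0.0933]
eef_rot: [-0.001, -0.07, 0.998, 0.0]
wrist_force: [0.2, -0.0, -1.8]
grip_width: 0.0477
```

```bash
python3 - <<'E'
from h import *
go(np.r_[PM+U*.0004+V*.0006,.0865],down(.141+np.pi/2))
p,im=snap("wrist","w8.png")
for r in(130,140,180): 
    d=np.diff(im[r].max(1).astype(int));print(r,[(j,int(d[j])) for j in range(240,400) if abs(d[j])>30])
E
```

```text
t 13.27 pos [0.485  0.0009 0.0933] F [ 0.2 -0.  -1.8] grip 47.7 | d(cur) [-0.6  0.2  6.8] d(after rot) [-0.6  0.2  6.8] w [ 0.001 -0.002 -0.   ]
130 [(247, 43), (260, -110), (370, 44), (371, 145), (383, -79), (388, 31)]
140 [(248, 50), (260, -69), (261, -45), (273, 61), (274, 104), (283, -53), (284, -119), (347, 79), (348, 78), (357, -134), (358, -35), (370, 104), (371, 75), (383, -75)]
180 [(250, 47), (262, -73), (263, -47), (276, 70), (277, 101), (287, -52), (288, -120), (343, 72), (344, 96), (354, -162), (368, 103), (369, 74), (380, -84)]
```

Request:
send_rows([
  {"x": 0, "y": 0, "z": 3, "wx": 0, "wy": 0, "wz": 0, "jaw": 40},
  {"x": 0, "y": 0, "z": 3, "wx": 0, "wy": 0, "wz": 0, "jaw": 40},
  {"x": 0, "y": 0, "z": 1, "wx": 0, "wy": 0, "wz": 0, "jaw": 40},
  {"x": 0, "y": 0, "z": 0, "wx": 0, "wy": 0, "wz": 0, "jaw": 40},
])

```text
clock: 13.65
eef_pos: [0.4852, 0.0008, 0.0864]
eef_rot: [-0.001, -0.07, 0.998, 0.0]
wrist_force: [-0.3, -0.2, -2.4]
grip_width: 0.0478
```

```bash
python3 - <<'E'
from h import *
go(np.r_[PM+U*.0004+V*.0006,.0865],down(.141+np.pi/2))
E
```

```text
t 13.65 pos [0.4852 0.0008 0.0864] F [-0.3 -0.2 -2.4] grip 47.8 | d(cur) [-0.5  0.3 -0.1] d(after rot) [-0.5  0.3 -0.1] w [ 0.    -0.001 -0.   ]
```

Request:
send_rows([
  {"x": 0, "y": 0, "z": 1, "wx": 0, "wy": 0, "wz": 0, "jaw": 40},
  {"x": 0, "y": 0, "z": 0, "wx": 0, "wy": 0, "wz": 0, "jaw": 40},
])

```text
clock: 13.82
eef_pos: [0.4854, 0.0008, 0.0856]
eef_rot: [-0.001, -0.07, 0.998, 0.0]
wrist_force: [0.7, -0.6, -2.0]
grip_width: 0.0476
```

Request:
send_rows([
  {"x": 0, "y": 0, "z": 1, "wx": 0, "wy": 0, "wz": 0, "jaw": 40},
  {"x": 0, "y": 0, "z": 0, "wx": 0, "wy": 0, "wz": 0, "jaw": 40},
])

```text
clock: 13.98
eef_pos: [0.4854, 0.0007, 0.0846]
eef_rot: [-0.001, -0.07, 0.998, 0.0]
wrist_force: [0.3, 0.1, -2.4]
grip_width: 0.0475
```

Request:
send_rows([
  {"x": 0, "y": 0, "z": 1, "wx": 0, "wy": 0, "wz": 0, "jaw": 40},
  {"x": 0, "y": 0, "z": 0, "wx": 0, "wy": 0, "wz": 0, "jaw": 40},
])

```text
clock: 14.15
eef_pos: [0.4853, 0.0007, 0.0836]
eef_rot: [-0.001, -0.07, 0.998, 0.0]
wrist_force: [0.0, -0.2, -2.6]
grip_width: 0.0483
```

Request:
send_rows([
  {"x": 0, "y": 0, "z": 1, "wx": 0, "wy": 0, "wz": 0, "jaw": 40},
  {"x": 0, "y": 0, "z": 0, "wx": 0, "wy": 0, "wz": 0, "jaw": 40},
])

```text
clock: 14.32
eef_pos: [0.4853, 0.0007, 0.0825]
eef_rot: [-0.001, -0.07, 0.998, 0.0]
wrist_force: [-0.9, 0.0, -2.2]
grip_width: 0.0481
```

Request:
send_rows([
  {"x": 0, "y": 0, "z": 1, "wx": 0, "wy": 0, "wz": 0, "jaw": 40},
  {"x": 0, "y": 0, "z": 0, "wx": 0, "wy": 0, "wz": 0, "jaw": 40},
])

```text
clock: 14.48
eef_pos: [0.4853, 0.0007, 0.0815]
eef_rot: [-0.001, -0.07, 0.998, 0.0]
wrist_force: [-0.6, 0.2, -1.3]
grip_width: 0.0479
```

Request:
send_rows([
  {"x": 0, "y": 0, "z": 0.7, "wx": 0, "wy": 0, "wz": 0, "jaw": 40},
  {"x": 0, "y": 0, "z": 0, "wx": 0, "wy": 0, "wz": 0, "jaw": 40},
  {"x": 0, "y": 0, "z": 0, "wx": 0, "wy": 0, "wz": 0, "jaw": 40},
])

```text
clock: 14.73
eef_pos: [0.4854, 0.0008, 0.081]
eef_rot: [-0.0, -0.07, 0.998, 0.0]
wrist_force: [-0.2, 0.2, -0.4]
grip_width: 0.0475
```

```bash
python3 - <<'E'
from h import *
go(np.r_[PM+U*.0004+V*.0006,.0865],down(.141+np.pi/2))
p,im=snap("wrist","w9.png");z=readout.sense()["eef_pos"][2]
for r in(130,140,180): 
    d=np.diff(im[r].max(1).astype(int));print(r,[(j,int(d[j])) for j in range(240,400) if abs(d[j])>30])
c=im[60:190,315].max(1).astype(int);print(c[50:110])
E
```

```text
t 14.73 pos [0.4854 0.0008 0.081 ] F [-0.2  0.2 -0.4] grip 47.5 | d(cur) [-0.3  0.3 -5.5] d(after rot) [-0.3  0.3 -5.5] w [ 0.    -0.001 -0.   ]
130 [(244, 49), (257, -109), (374, 44), (375, 147), (387, -84), (392, 32)]
140 [(240, -36), (245, 39), (257, -73), (258, -36), (271, 66), (272, 102), (281, -81), (282, -91), (350, 115), (351, 34), (360, -168), (374, 131), (375, 31), (387, -52)]
180 [(242, -36), (247, 50), (259, -69), (260, -46), (276, 72), (277, 99), (288, -157), (343, 77), (344, 89), (354, -165), (371, 54), (372, 139), (384, -74)]
[244 244 245 245 245 244 245 245 241  84  46  44  46  50  51  50  52  55
  52  54  50  52  50  49  51  53  54  53  50  52  53  52  53  52  51  50
  50  51  52  49  47  48  52  49  47  39  29  33  35  31  28  33  33  33
  34  31  33  38  37  39]
```

Request:
send_rows([
  {"x": 0, "y": 0, "z": 0, "wx": 0, "wy": 0, "wz": 0, "jaw": 56},
  {"x": 0, "y": 0, "z": 0, "wx": 0, "wy": 0, "wz": 0, "jaw": 60},
  {"x": 0, "y": 0, "z": -2, "wx": 0, "wy": 0, "wz": 0, "jaw": 65},
  {"x": 0, "y": 0, "z": 0, "wx": 0, "wy": 0, "wz": 0, "jaw": 65},
])

```text
clock: 15.12
eef_pos: [0.4857, 0.0008, 0.0835]
eef_rot: [-0.0, -0.07, 0.998, 0.0]
wrist_force: [-0.4, 0.0, 0.0]
grip_width: 0.0624
```

Request:
send_rows([
  {"x": 0, "y": 0, "z": -15, "wx": 0, "wy": 0, "wz": 0, "jaw": 65},
  {"x": 0, "y": 0, "z": -35, "wx": 0, "wy": 0, "wz": 0, "jaw": 65},
  {"x": 0, "y": 0, "z": -40, "wx": 0, "wy": 0, "wz": 0, "jaw": 65},
  {"x": 0, "y": 0, "z": -35, "wx": 0, "wy": 0, "wz": 0, "jaw": 65},
  {"x": 0, "y": 0, "z": 0, "wx": 0, "wy": 0, "wz": 0, "jaw": 65},
])

```text
clock: 15.53
eef_pos: [0.4887, 0.0012, 0.215]
eef_rot: [0.004, -0.07, 0.998, -0.001]
wrist_force: [0.8, -0.7, -0.2]
grip_width: 0.0653
```

```bash
python3 - <<'E'
from h import *
go([.6117,-.2783,.12],down(.1177+np.pi/2))
p,im=snap("wrist","w10.png");snap("side","side10.png");snap("scene","scene10.png")
for r in range(100,200,10): 
    d=np.diff(im[r].max(1).astype(int));print(r,[(j,int(d[j])) for j in range(230,400) if abs(d[j])>30])
E
```

```text
t 15.53 pos [0.4887 0.0012 0.215 ] F [ 0.8 -0.7 -0.2] grip 65.3 | d(cur) [ -81.7 -293.8   96.3] d(after rot) [ -89.3 -292.    95. ] w [-0.002  0.009  0.023]
100 [(236, -54), (269, 45), (270, 95), (362, -85)]
110 [(230, -62), (265, -32), (270, 74), (271, 36), (281, -56), (282, -114), (349, 54), (350, 119), (361, -38), (362, -43)]
120 [(271, 36), (281, -72), (289, 46), (290, 107), (295, -75), (296, -76), (336, 94), (337, 35), (341, -73), (342, -78), (350, 83), (351, 83), (361, -103)]
130 [(266, -33), (271, 47), (281, -58), (282, -35), (349, 44), (350, 135), (361, -52)]
140 [(282, -93), (294, 61), (295, 90), (300, -76), (301, -73), (330, 56), (331, 95), (336, -76), (337, -78), (349, 62), (350, 112), (360, -96)]
150 [(272, 39), (282, -82), (349, 83), (350, 74), (360, -84)]
160 [(267, -32), (272, 42), (282, -61), (283, -36), (348, 48), (349, 133), (359, -77)]
170 [(273, 34), (282, -33), (283, -66), (348, 62), (349, 110), (359, -76)]
180 [(268, -34), (273, 51), (283, -97), (347, 34), (348, 106), (349, 39), (358, -35), (359, -44)]
190 [(283, -78), (294, 39), (295, 117), (301, -116), (329, 92), (330, 37), (335, -84), (336, -69), (347, 50), (348, 129), (358, -97)]
```

Request:
send_rows([
  {"x": -11.1, "y": -36.5, "z": 0, "wx": 0, "wy": 0.009, "wz": 0.023, "jaw": 60},
  {"x": -11.1, "y": -36.5, "z": 0, "wx": 0, "wy": 0, "wz": 0, "jaw": 60},
  {"x": -11.1, "y": -36.5, "z": 0, "wx": 0, "wy": 0, "wz": 0, "jaw": 60},
  {"x": -11.1, "y": -36.5, "z": 0, "wx": 0, "wy": 0, "wz": 0, "jaw": 60},
  {"x": -11.1, "y": -36.5, "z": 0, "wx": 0, "wy": 0, "wz": 0, "jaw": 60},
])

```text
clock: 16.1
eef_pos: [0.5626, -0.1753, 0.2057]
eef_rot: [-0.006, -0.059, 0.998, 0.0]
wrist_force: [0.7, 0.4, 1.2]
grip_width: 0.06
```

Request:
send_rows([
  {"x": -11.1, "y": -36.5, "z": 0, "wx": 0, "wy": 0, "wz": 0, "jaw": 60},
  {"x": -11.1, "y": -36.5, "z": 20, "wx": 0, "wy": 0, "wz": 0, "jaw": 60},
  {"x": -11.1, "y": -36.5, "z": 20, "wx": 0, "wy": 0, "wz": 0, "jaw": 60},
  {"x": 0, "y": 0, "z": 30, "wx": 0, "wy": 0, "wz": 0, "jaw": 60},
  {"x": 0, "y": 0, "z": 25, "wx": 0, "wy": 0, "wz": 0, "jaw": 60},
])

```text
clock: 16.52
eef_pos: [0.6055, -0.2784, 0.109]
eef_rot: [-0.007, -0.057, 0.998, 0.001]
wrist_force: [-0.2, 1.4, -0.3]
grip_width: 0.0605
```

Request:
send_rows([
  {"x": 0, "y": 0, "z": 0, "wx": 0, "wy": 0, "wz": 0, "jaw": 60},
  {"x": 0, "y": 0, "z": 0, "wx": 0, "wy": 0, "wz": 0, "jaw": 60},
  {"x": 0, "y": 0, "z": 0, "wx": 0, "wy": 0, "wz": 0, "jaw": 60},
])

```text
clock: 16.77
eef_pos: [0.6073, -0.2758, 0.1146]
eef_rot: [-0.005, -0.059, 0.998, -0.0]
wrist_force: [-0.9, 0.8, 1.5]
grip_width: 0.06
```

```bash
python3 - <<'E'
from h import *
go([.6117,-.2783,.005],down(.1177+np.pi/2))
p,im=snap("wrist","w11.png")
a=.1177;u=np.array([np.cos(a),np.sin(a)]);v=np.array([-u[1],u[0]])
for x,y in((-1,-1),(-1,1)): print(proj(p,np.r_[np.array([.6117,-.2783])+u*x*.033+v*y*.015,.03]))
for r in range(175,232,8): 
    d=np.diff(im[r].max(1).astype(int));print(r,[(j,int(d[j])) for j in range(230,400) if abs(d[j])>30])
d=np.diff(im[:240,315].max(1).astype(int));print([(j,int(d[j])) for j in range(100,239) if abs(d[j])>15])
E
```

```text
t 16.77 pos [ 0.6073 -0.2758  0.1146] F [-0.9  0.8  1.5] grip 60.0 | d(cur) [ -5.1  -3.  109.5] d(after rot) [ -4.1  -3.  109.6] w [ 0.    -0.009  0.001]
[[295.59390527 164.9814601 ]]
[[330.15847987 165.03404381]]
175 [(258, -66), (296, -38), (329, 44), (330, 91)]
183 [(258, -60), (296, -40), (329, 58), (330, 81)]
191 [(260, -67), (296, -62), (329, 69), (330, 68)]
199 [(260, -64), (296, -70), (329, 61), (330, 69), (383, -68)]
207 [(259, -68), (296, -58), (329, 92), (330, 39), (378, -74)]
215 [(262, -63), (296, -45), (302, 72), (303, 116), (322, -55), (323, -140), (329, 86), (330, 40), (373, -74)]
223 [(261, -62), (296, -46), (302, 60), (303, 136), (322, -51), (323, -142), (329, 104), (372, -64)]
231 [(245, -85), (246, -51), (251, 67), (252, 66), (276, -69), (297, -42), (328, 36), (329, 111), (367, -74), (378, -47), (385, 40)]
[(159, -82), (160, -55), (212, 32), (213, 162), (228, -189), (234, 53), (235, 27)]
```

Request:
send_rows([
  {"x": -4, "y": -3, "z": 20, "wx": 0, "wy": -0.009, "wz": 0, "jaw": 60},
  {"x": 0, "y": 0, "z": 30, "wx": 0, "wy": 0, "wz": 0, "jaw": 60},
  {"x": 0, "y": 0, "z": 30, "wx": 0, "wy": 0, "wz": 0, "jaw": 60},
  {"x": 0, "y": 0, "z": 19, "wx": 0, "wy": 0, "wz": 0, "jaw": 60},
  {"x": 0, "y": 0, "z": 7, "wx": 0, "wy": 0, "wz": 0, "jaw": 60},
], grip_force=15)

```text
clock: 17.23
eef_pos: [0.61, -0.2783, 0.0059]
eef_rot: [-0.001, -0.059, 0.998, 0.0]
wrist_force: [0.4, 0.7, -0.7]
grip_width: 0.0597
```

Request:
send_rows([
  {"x": 0, "y": 0, "z": 0, "wx": 0, "wy": 0, "wz": 0, "jaw": 60},
  {"x": 0, "y": 0, "z": 0, "wx": 0, "wy": 0, "wz": 0, "jaw": 60},
])

```text
clock: 17.4
eef_pos: [0.612, -0.279, 0.0094]
eef_rot: [0.001, -0.059, 0.998, -0.0]
wrist_force: [-0.1, 0.6, 0.3]
grip_width: 0.06
```

```bash
python3 - <<'E'
from h import *
go([.6117,-.2783,.006],down(.1177+np.pi/2))
E
```

```text
t 17.4 pos [ 0.612  -0.279   0.0094] F [-0.1  0.6  0.3] grip 60.0 | d(cur) [0.2 0.7 3.4] d(after rot) [0.2 0.7 3.4] w [-0.001  0.001  0.   ]
```

Request:
send_rows([
  {"x": 0, "y": 0.7, "z": 3.4, "wx": 0, "wy": 0, "wz": 0, "jaw": 60},
  {"x": 0, "y": 0, "z": 0, "wx": 0, "wy": 0, "wz": 0, "jaw": 22},
  {"x": 0, "y": 0, "z": 0, "wx": 0, "wy": 0, "wz": 0, "jaw": 22},
  {"x": 0, "y": 0, "z": 0, "wx": 0, "wy": 0, "wz": 0, "jaw": 22},
  {"x": 0, "y": 0, "z": 0, "wx": 0, "wy": 0, "wz": 0, "jaw": 22},
])

```text
clock: 17.82
eef_pos: [0.611, -0.2783, 0.0045]
eef_rot: [-0.0, -0.059, 0.998, -0.0]
wrist_force: [-0.6, -0.4, 0.2]
grip_width: 0.0411
```

Request:
send_rows([
  {"x": 0, "y": 0, "z": 0, "wx": 0, "wy": 0, "wz": 0, "jaw": 22},
  {"x": 0, "y": 0, "z": 0, "wx": 0, "wy": 0, "wz": 0, "jaw": 22},
])

```text
clock: 17.98
eef_pos: [0.6108, -0.2781, 0.0042]
eef_rot: [-0.0, -0.059, 0.998, 0.0]
wrist_force: [-0.4, -0.6, 1.4]
grip_width: 0.03
```

```bash
python3 - <<'E'
from h import *
go(np.r_[PM+V*.0007,.2],down(.141+np.pi/2))
E
```

```text
t 17.98 pos [ 0.6108 -0.2781  0.0042] F [-0.4 -0.6  1.4] grip 30.0 | d(cur) [  92.2  292.2 -195.7] d(after rot) [  85.1  294.2 -195.8] w [ 0.    -0.001 -0.023]
```

Request:
send_rows([
  {"x": 0, "y": 0, "z": -12, "wx": 0, "wy": 0, "wz": 0, "jaw": 22},
  {"x": 0, "y": 0, "z": -35, "wx": 0, "wy": 0, "wz": -0.023, "jaw": 22},
  {"x": 0, "y": 0, "z": -40, "wx": 0, "wy": 0, "wz": 0, "jaw": 22},
  {"x": 0, "y": 0, "z": -40, "wx": 0, "wy": 0, "wz": 0, "jaw": 22},
  {"x": 10.6, "y": 36.8, "z": -15, "wx": 0, "wy": 0, "wz": 0, "jaw": 22},
])

```text
clock: 18.4
eef_pos: [0.5979, -0.2506, 0.1528]
eef_rot: [0.003, -0.066, 0.998, -0.003]
wrist_force: [0.8, -1.2, -0.3]
grip_width: 0.0292
```

Request:
send_rows([
  {"x": 10.6, "y": 36.8, "z": -10, "wx": 0, "wy": 0, "wz": 0, "jaw": 22},
  {"x": 10.6, "y": 36.8, "z": -10, "wx": 0, "wy": 0, "wz": 0, "jaw": 22},
  {"x": 10.6, "y": 36.8, "z": 0, "wx": 0, "wy": 0, "wz": 0, "jaw": 22},
  {"x": 10.6, "y": 36.8, "z": 0, "wx": 0, "wy": 0, "wz": 0, "jaw": 22},
  {"x": 10.6, "y": 36.8, "z": 0, "wx": 0, "wy": 0, "wz": 0, "jaw": 22},
])

```text
clock: 18.82
eef_pos: [0.5161, -0.0668, 0.1671]
eef_rot: [-0.0, -0.07, 0.998, -0.0]
wrist_force: [0.5, 0.2, -0.6]
grip_width: 0.0295
```

Request:
send_rows([
  {"x": 10.6, "y": 36.8, "z": 0, "wx": 0, "wy": 0, "wz": 0, "jaw": 22},
  {"x": 10.6, "y": 36.8, "z": 0, "wx": 0, "wy": 0, "wz": 0, "jaw": 22},
  {"x": 0, "y": 0, "z": 0, "wx": 0, "wy": 0, "wz": 0, "jaw": 22},
  {"x": 0, "y": 0, "z": 0, "wx": 0, "wy": 0, "wz": 0, "jaw": 22},
  {"x": 0, "y": 0, "z": 0, "wx": 0, "wy": 0, "wz": 0, "jaw": 22},
])

```text
clock: 19.23
eef_pos: [0.486, 0.0009, 0.1668]
eef_rot: [-0.0, -0.07, 0.998, -0.0]
wrist_force: [0.5, 0.0, -0.8]
grip_width: 0.0294
```

```bash
python3 - <<'E'
from h import *
go(np.r_[PM+V*.0007,.15],down(.141+np.pi/2));s=readout.sense();print(stand(s["eef_pos"][None]))
p,im=snap("wrist","w12.png")
for r in range(95,236,8): 
    d=np.diff(im[r].max(1).astype(int));print(r,[(j,int(d[j])) for j in range(230,400) if abs(d[j])>25])
print(im[90:240,315].max(1))
E
```

```text
t 19.23 pos [0.486  0.0009 0.1668] F [ 0.5  0.  -0.8] grip 29.4 | d(cur) [ 0.7  0.4 16.8] d(after rot) [ 0.7  0.4 16.8] w [-0.001 -0.    -0.   ]
[[0.00073089 0.00027589]]
95 [(241, -64), (258, 33)]
103 [(240, -55), (257, -35), (262, 53), (263, 86), (368, -37), (369, -46), (374, 32)]
111 [(257, -28), (262, 31), (263, 97), (368, -95)]
119 [(258, -37), (263, 34), (275, -96), (355, 28), (356, 120), (357, 37), (368, -82), (373, 28)]
127 [(264, 37), (275, -85), (285, 68), (286, 88), (291, -79), (292, -81), (339, 59), (340, 99), (345, -78), (346, -85), (355, 46), (356, 140), (367, -81)]
135 [(264, 46), (275, -65), (276, -34), (355, 66), (356, 117), (367, -97), (372, 30)]
143 [(259, -30), (264, 27), (275, -40), (276, -71), (354, 34), (355, 114), (356, 36), (366, -28), (367, -54), (372, 26)]
151 [(259, -33), (265, 41), (276, -106), (291, 82), (292, 59), (296, -79), (297, -78), (333, 26), (334, 75), (335, 62), (338, -42), (339, -74), (340, -48), (354, 51), (355, 137), (366, -90)]
159 [(260, -38), (265, 47), (276, -86), (354, 70), (355, 113), (366, -81), (371, 32)]
167 [(265, 27), (276, -62), (
[... 784 characters left out ...]
268, 30), (272, -63), (273, -26), (356, 56), (357, 92), (358, 46), (362, -43), (363, -34)]
[154 156 154 151 151 171 231 237 236 236 237 236 237 237 238 236 237 237
 236 236 236 236 236 231 131  43  47  48  47  48  48  49  49  47  52  53
  52  52  51  48  48  48  47  48  51  46  46  48  43  34  38  35  34  36
  40  35  40  41  42  41  43  43  42  45  42  43  41  41  44  41  45  42
  45  44  38  42  42  41  37  40  39  43  40  40  39  40  39  39  38  35
  35  36  38  38  33  28  28  27  27  28  25  27  27  26  27  27  27  28
  31  34  33  36  33  32  38  39  38  39  38  36  38  36  34  36  35  39
  38  39  39  38  35  38  38  37  33  36  35  31  35  39  39  36  39  36
  34  35  39  33  32  30]
```

```bash
python3 - <<'E'
from h import *
p=camera_params("wrist");z=readout.sense()["eef_pos"][2]
print("L end",stand(plane(p,[[315,114]],.083)),"M base end",stand(plane(p,[[315,138.5]],.0815)),"S base end",stand(plane(p,[[315,184.5]],z-.0042)))
print("v: L",stand(plane(p,[[275.7,135],[356,135]],.082))[:,1].mean(),"M",stand(plane(p,[[294.3,151],[336.8,151]],.117))[:,1].mean(),"S",stand(plane(p,[[296.5,207],[333.7,207]],z+.026))[:,1].mean())
E
```

```text
L end [[-0.07030708 -0.00125899]] M base end [[-0.05019497 -0.0012883 ]] S base end [[-0.03052802 -0.00114174]]
v: L -0.0005707883858312827 M -0.0008112011622759428 S -0.0010308727223964226
```

Request:
send_rows([
  {"x": 2.2, "y": 0.2, "z": 10, "wx": 0, "wy": 0, "wz": 0, "jaw": 22},
  {"x": 0, "y": 0, "z": 18, "wx": 0, "wy": 0, "wz": 0, "jaw": 22},
  {"x": 0, "y": 0, "z": 10, "wx": 0, "wy": 0, "wz": 0, "jaw": 22},
  {"x": 0, "y": 0, "z": 3, "wx": 0, "wy": 0, "wz": 0, "jaw": 22},
  {"x": 0, "y": 0, "z": 0, "wx": 0, "wy": 0, "wz": 0, "jaw": 22},
])

```text
clock: 19.7
eef_pos: [0.4828, 0.001, 0.124]
eef_rot: [-0.002, -0.07, 0.998, 0.0]
wrist_force: [0.4, -0.4, -0.6]
grip_width: 0.0292
```

Request:
send_rows([
  {"x": 0, "y": 0, "z": 0, "wx": 0, "wy": 0, "wz": 0, "jaw": 22},
  {"x": 0, "y": 0, "z": 0, "wx": 0, "wy": 0, "wz": 0, "jaw": 22},
])

```text
clock: 19.87
eef_pos: [0.4839, 0.0014, 0.1257]
eef_rot: [-0.0, -0.07, 0.998, 0.0]
wrist_force: [-0.1, -1.4, -0.5]
grip_width: 0.0298
```

Request:
send_rows([
  {"x": 0, "y": 0, "z": 1, "wx": 0, "wy": 0, "wz": 0, "jaw": 22},
  {"x": 0, "y": 0, "z": 0, "wx": 0, "wy": 0, "wz": 0, "jaw": 22},
])

```text
clock: 20.03
eef_pos: [0.4838, 0.0014, 0.1245]
eef_rot: [-0.0, -0.07, 0.998, -0.0]
wrist_force: [1.1, -0.3, -1.6]
grip_width: 0.0292
```

Request:
send_rows([
  {"x": 0, "y": 0, "z": 1, "wx": 0, "wy": 0, "wz": 0, "jaw": 22},
  {"x": 0, "y": 0, "z": 0, "wx": 0, "wy": 0, "wz": 0, "jaw": 22},
])

```text
clock: 20.2
eef_pos: [0.4835, 0.0014, 0.1232]
eef_rot: [-0.0, -0.07, 0.998, 0.0]
wrist_force: [-0.3, 0.6, -0.2]
grip_width: 0.0294
```

Request:
send_rows([
  {"x": 0, "y": 0, "z": 1, "wx": 0, "wy": 0, "wz": 0, "jaw": 22},
  {"x": 0, "y": 0, "z": 0, "wx": 0, "wy": 0, "wz": 0, "jaw": 22},
])

```text
clock: 20.37
eef_pos: [0.4835, 0.0014, 0.1222]
eef_rot: [-0.0, -0.07, 0.998, 0.0]
wrist_force: [0.6, 0.2, -0.1]
grip_width: 0.0295
```

Request:
send_rows([
  {"x": 0, "y": 0, "z": 1, "wx": 0, "wy": 0, "wz": 0, "jaw": 22},
  {"x": 0, "y": 0, "z": 0, "wx": 0, "wy": 0, "wz": 0, "jaw": 22},
])

```text
clock: 20.53
eef_pos: [0.4836, 0.0014, 0.1213]
eef_rot: [-0.0, -0.07, 0.998, 0.0]
wrist_force: [-0.8, 0.1, 2.3]
grip_width: 0.0295
```

```bash
python3 - <<'E'
from h import *
p,im=snap("wrist","w13.png");s=readout.sense();z=s["eef_pos"][2];print(stand(s["eef_pos"][None]),s["eef_pos"],s["wrist_force"],s["clock"])
for r in range(127,220,12): 
    d=np.diff(im[r].max(1).astype(int));print(r,[(j,int(d[j])) for j in range(230,400) if abs(d[j])>28])
print(im[100:240,[310,315,320]].max(2).mean(1).round().astype(int))
E
```

```text
[[-0.00154119  0.00112691]] [0.48361574 0.00139914 0.12136569] [-1.12069172  0.60670892  2.68182145] 20.5833
127 [(248, -30), (254, 48), (266, -90), (362, 63), (363, 121), (375, -82)]
139 [(249, -30), (255, 38), (266, -40), (267, -72), (278, 76), (279, 71), (286, -56), (287, -113), (342, 79), (343, 78), (350, -127), (351, -32), (361, 31), (362, 130), (363, 29), (374, -90), (380, 29)]
151 [(250, -38), (255, 29), (267, -96), (361, 97), (362, 77), (374, -53)]
163 [(256, 52), (267, -42), (268, -73), (360, 52), (361, 139), (373, -78)]
175 [(251, -34), (257, 32), (268, -93), (360, 94), (361, 78), (372, -83), (378, 32)]
187 [(252, -32), (257, 41), (268, -38), (269, -76), (359, 53), (360, 138), (372, -55)]
199 [(258, 49), (269, -86), (359, 97), (360, 78), (371, -93), (376, 31)]
211 [(259, 31), (269, -41), (270, -72), (292, 79), (293, 79), (300, -127), (301, -36), (329, 86), (330, 72), (337, -93), (338, -74), (358, 48), (359, 139), (370, -81)]
[238 238 238 238 238 238 239 239 238 238 238 238 239 238 238 238 238 238
 232  39  40  40  44  45  46  47  47  45  43  45  45  42  48  48  49  50
  47  48  47  46  48  46  48  46  46  44  44  45  40  31  29  30  33  32
  33  31  32  37  37  36  39  37  39  39  37  43  42  42  41  42  40  42
  42  40  40  40  40  39  39  39  40  40  40  39  33  26  27  26  23  27
  27  28  28  24  28  27  26  29  33  33  34  35  35  32  40  40  38  40
  38  39  39  38  40  37  34  34  35  35  34  34  32  32  34  33  33  33
  32  33  30  32  38  37  38  38  37  36  34  26  27  28]
```

Request:
send_rows([
  {"x": 0, "y": 0, "z": -0.7, "wx": 0, "wy": 0, "wz": 0, "jaw": 22},
  {"x": 0, "y": 0, "z": 0, "wx": 0, "wy": 0, "wz": 0, "jaw": 34},
  {"x": 0, "y": 0, "z": 0, "wx": 0, "wy": 0, "wz": 0, "jaw": 40},
  {"x": 0, "y": 0, "z": 0, "wx": 0, "wy": 0, "wz": 0, "jaw": 45},
  {"x": 0, "y": 0, "z": 0, "wx": 0, "wy": 0, "wz": 0, "jaw": 45},
])

```text
clock: 21.0
eef_pos: [0.4834, 0.0014, 0.1218]
eef_rot: [-0.001, -0.07, 0.998, 0.0]
wrist_force: [0.7, 0.1, -0.4]
grip_width: 0.0425
```

Request:
send_rows([
  {"x": 0, "y": 0, "z": -12, "wx": 0, "wy": 0, "wz": 0, "jaw": 45},
  {"x": 0, "y": 0, "z": -30, "wx": 0, "wy": 0, "wz": 0, "jaw": 45},
  {"x": 0, "y": 0, "z": -40, "wx": 0, "wy": 0, "wz": 0, "jaw": 45},
  {"x": 0, "y": 0, "z": -40, "wx": 0, "wy": 0, "wz": 0, "jaw": 45},
  {"x": 0, "y": 0, "z": -20, "wx": 0, "wy": 0, "wz": 0, "jaw": 45},
])

```text
clock: 21.42
eef_pos: [0.4848, 0.0019, 0.2695]
eef_rot: [0.002, -0.071, 0.998, -0.0]
wrist_force: [0.5, -0.0, 1.0]
grip_width: 0.045
```

Request:
send_rows([
  {"x": -30, "y": 0, "z": 0, "wx": 0, "wy": 0, "wz": 0, "jaw": 45},
  {"x": 0, "y": 0, "z": 0, "wx": 0, "wy": 0, "wz": 0, "jaw": 45},
  {"x": 0, "y": 0, "z": 0, "wx": 0, "wy": 0, "wz": 0, "jaw": 45},
])

```text
clock: 21.67
eef_pos: [0.5138, 0.0058, 0.2642]
eef_rot: [-0.001, -0.07, 0.998, 0.001]
wrist_force: [-0.6, -0.5, 0.0]
grip_width: 0.0449
```

```bash
python3 - <<'E'
from h import *
import pickle
go([.59,.147,.25],down(.141+np.pi/2))
o={n:camera_params(n) for n in("wrist","scene","side")}
I={n:snap(n,n+"14.png")[1] for n in o};pickle.dump(o,open("p14.pkl","wb"))
im=I["wrist"];p=o["wrist"]
for r in range(95,236,6): 
    d=np.diff(im[r].max(1).astype(int));print(r,[(j,int(d[j])) for j in range(230,400) if abs(d[j])>40])
print(im[60:240,315].max(1))
# knob: dark blob in side & scene
for n,g,roi in(("side",np.array([.589,.147,.217]),18),("scene",np.array([.589,.147,.217]),18)):
    u,v=proj(o[n],g)[0].astype(int);w=I[n][v-30:v+30,u-30:u+30];m=(w.max(2)<45).astype(np.uint8)
    k,lab,st,c=cv2.connectedComponentsWithStats(m);print(n,u,v,[(st[i].tolist(),(c[i]+[u-30,v-30]).round(1).tolist()) for i in range(1,k) if st[i][4]>30])
E
```

```text
t 21.67 pos [0.5138 0.0058 0.2642] F [-0.6 -0.5  0. ] grip 44.9 | d(cur) [-95.3 129.   14.3] d(after rot) [-95.3 129.   14.2] w [ 0.001 -0.001  0.   ]
95 [(236, -57), (274, 42), (284, -61), (291, 65), (292, 86), (296, -79), (297, -77), (332, 104), (337, -148), (344, 58), (345, 120), (355, -86)]
101 [(274, 53), (284, -91), (344, 92), (345, 81), (355, -51)]
107 [(274, 47), (284, -95), (344, 90), (345, 80), (354, -77)]
113 [(284, -87), (296, 113), (300, -46), (301, -106), (327, 115), (332, -117), (344, 113), (354, -88)]
119 [(284, -80), (343, 48), (344, 139), (354, -76)]
125 [(275, 41), (284, -60), (302, 51), (306, -44), (324, 46), (326, -50), (327, -41), (343, 43), (344, 141), (354, -80)]
131 [(275, 52), (285, -62), (302, 71), (303, 64), (305, -82), (306, -62), (323, 72), (324, 65), (326, -82), (327, -66), (343, 59), (344, 116), (354, -43)]
137 [(275, 45), (285, -66), (343, 91), (344, 79), (353, -78)]
143 [(285, -93), (343, 93), (344, 73), (353, -99)]
149 [(285, -94), (343, 112), (353, -82)]
155 [(285, -81), (296, 57), (299, -79), (330, 86), (331, -48), (332, -64), (342, 48), (343, 133
[... 1091 characters left out ...]
8  40  42  44  41  43  44  43  45  43  44
  42  41  43  45  42  43  43  34  32  37  39  39  39  42  41  39  42  35
  44  41  38  39  40  39  40  41  37  40  41  42  43  46  44  39  40  43
  40  39  44  45  42  44  40  43  40  41  38  41  37  36  38  36  34  35
  46 124 237 237 235 235 236 237 238 236 234 236 236 236 239 237  80  38
  38  39  38  41  58 130 124 130 132 128 128 127 115 130 129 131 130 125
  57  41  80 131 129 128 129 140 142 140 140 142 138  71  54  56  56  60
  63  61  86  97  94  95  96 109 111 110 108 109 110 109 110 112 113 110]
side 286 197 [([16, 0, 23, 7, 74], [282.2, 169.4]), ([27, 24, 9, 13, 97], [286.6, 197.3])]
scene 364 177 [([25, 27, 10, 16, 122], [363.6, 181.1])]
```

```bash
python3 - <<'E'
from h import *
import pickle
o=pickle.load(open("p14.pkl","rb"))
k=tri((o["side"],(286.6,197.3)),(o["scene"],(363.6,181.1)));print("knob",k,proj(o["side"],k),proj(o["scene"],k))
post=PM+U*.125;d=k[:2]-post;print("post",post,"r",np.hypot(*d),"stand",d@U,d@V)
sw=np.arctan2(d@V,-(d@U));print("swing",sw)
kk=post+.125*d/np.hypot(*d);print("knob on circle",kk,"tool y angle",A+np.pi/2-sw)
go([*kk,.262],down(A+np.pi/2-sw))
E
```

```text
knob [0.59436172 0.14243822 0.21044417] [[286.69838477 197.28583756]] [[363.70967339 181.12754916]]
post [0.60905949 0.01806666] r 0.12523701773017615 stand 0.002926429286418367 0.12520282193936383
swing 1.59416558071852
knob on circle [0.59438954 0.14220284] tool y angle 0.11763074607637658
t 21.82 pos [0.5127 0.0056 0.264 ] F [-0.6  0.1  0.8] grip 45.2 | d(cur) [-100.   123.7    1.8] d(after rot) [126.   97.1   2. ] w [-1.000e-03 -1.000e-03  1.594e+00]
```

Request:
send_rows([
  {"x": -25, "y": 31, "z": 0, "wx": 0, "wy": 0, "wz": 0, "jaw": 50},
  {"x": -25, "y": 31, "z": 0, "wx": 0, "wy": 0, "wz": 0, "jaw": 50},
  {"x": -25, "y": 31, "z": 0, "wx": 0, "wy": 0, "wz": 0, "jaw": 50},
  {"x": -25, "y": 31, "z": 0, "wx": 0, "wy": 0, "wz": 0, "jaw": 50},
  {"x": 0, "y": 0, "z": 0, "wx": 0, "wy": 0, "wz": 0.122, "jaw": 50},
])

```text
clock: 22.23
eef_pos: [0.5948, 0.1497, 0.2619]
eef_rot: [-0.002, -0.014, 1.0, 0.002]
wrist_force: [-0.3, 0.6, 0.4]
grip_width: 0.0503
```

Request:
send_rows([
  {"x": 0, "y": 0, "z": 0, "wx": 0, "wy": 0, "wz": 0.122, "jaw": 50},
  {"x": 0, "y": 0, "z": 0, "wx": 0, "wy": 0, "wz": 0.122, "jaw": 50},
  {"x": 0, "y": 0, "z": 0, "wx": 0, "wy": 0, "wz": 0.122, "jaw": 50},
  {"x": 0, "y": 0, "z": 0, "wx": 0, "wy": 0, "wz": 0.122, "jaw": 50},
  {"x": 0, "y": 0, "z": 0, "wx": 0, "wy": 0, "wz": 0.122, "jaw": 50},
])

```text
clock: 22.65
eef_pos: [0.5944, 0.1421, 0.264]
eef_rot: [-0.0, 0.294, 0.956, -0.0]
wrist_force: [0.4, 0.2, -0.2]
grip_width: 0.0498
```

Request:
send_rows([
  {"x": 0, "y": 0, "z": 0, "wx": 0, "wy": 0, "wz": 0.122, "jaw": 50},
  {"x": 0, "y": 0, "z": 0, "wx": 0, "wy": 0, "wz": 0.122, "jaw": 50},
  {"x": 0, "y": 0, "z": 0, "wx": 0, "wy": 0, "wz": 0.122, "jaw": 50},
  {"x": 0, "y": 0, "z": 0, "wx": 0, "wy": 0, "wz": 0.122, "jaw": 50},
  {"x": 0, "y": 0, "z": 0, "wx": 0, "wy": 0, "wz": 0.122, "jaw": 50},
])

```text
clock: 23.07
eef_pos: [0.5944, 0.1421, 0.2641]
eef_rot: [-0.0, 0.568, 0.823, -0.0]
wrist_force: [-0.2, 0.9, 0.2]
grip_width: 0.0496
```

Request:
send_rows([
  {"x": 0, "y": 0, "z": 0, "wx": 0, "wy": 0, "wz": 0.122, "jaw": 50},
  {"x": 0, "y": 0, "z": 0, "wx": 0, "wy": 0, "wz": 0.122, "jaw": 50},
  {"x": 0, "y": 0, "z": 0, "wx": 0, "wy": 0, "wz": 0, "jaw": 50},
  {"x": 0, "y": 0, "z": 0, "wx": 0, "wy": 0, "wz": 0, "jaw": 50},
])

```text
clock: 23.4
eef_pos: [0.5946, 0.1422, 0.264]
eef_rot: [-0.0, 0.66, 0.751, -0.0]
wrist_force: [0.5, 0.3, 0.5]
grip_width: 0.05
```

```bash
python3 - <<'E'
from h import *
go([.5944,.1422,.198],down(.1176))
p,im=snap("wrist","w15.png");print(readout.sense()["q"].round(2),proj(p,[.5944,.1422,.2284]),proj(p,[.5944,.1422,.232]))
snap("scene","s15.png")
E
```

```text
t 23.4 pos [0.5946 0.1422 0.264 ] F [0.5 0.3 0.5] grip 50.0 | d(cur) [ 0.  -0.1 66. ] d(after rot) [ 0.  -0.2 66. ] w [-0.001  0.     0.012]
[ 0.1   0.32 -0.53  1.37  0.16  1.49 -0.29] [[316.15469809 212.80554233]] [[316.16268312 214.44750278]]
```

Request:
send_rows([
  {"x": 0, "y": 0, "z": 20, "wx": 0, "wy": 0, "wz": 0.012, "jaw": 50},
  {"x": 0, "y": 0, "z": 15, "wx": 0, "wy": 0, "wz": 0, "jaw": 50},
  {"x": 0, "y": 0, "z": 12, "wx": 0, "wy": 0, "wz": 0, "jaw": 50},
  {"x": 0, "y": 0, "z": 0, "wx": 0, "wy": 0, "wz": 0, "jaw": 50},
], grip_force=8)

```text
clock: 23.83
eef_pos: [0.5937, 0.1417, 0.2141]
eef_rot: [-0.002, 0.665, 0.747, -0.002]
wrist_force: [0.2, -0.3, -0.9]
grip_width: 0.0497
```

Request:
send_rows([
  {"x": 0, "y": 0, "z": 10, "wx": 0, "wy": 0, "wz": 0, "jaw": 50},
  {"x": 0, "y": 0, "z": 7, "wx": 0, "wy": 0, "wz": 0, "jaw": 50},
  {"x": 0, "y": 0, "z": 0, "wx": 0, "wy": 0, "wz": 0, "jaw": 50},
  {"x": 0, "y": 0, "z": 0, "wx": 0, "wy": 0, "wz": 0, "jaw": 50},
])

```text
clock: 24.17
eef_pos: [0.5948, 0.1423, 0.1997]
eef_rot: [-0.0, 0.666, 0.746, -0.0]
wrist_force: [0.9, -0.7, -0.4]
grip_width: 0.0503
```

Request:
send_rows([
  {"x": 0, "y": 0, "z": 0, "wx": 0, "wy": 0, "wz": 0, "jaw": 20},
  {"x": 0, "y": 0, "z": 0, "wx": 0, "wy": 0, "wz": 0, "jaw": 20},
  {"x": 0, "y": 0, "z": 0, "wx": 0, "wy": 0, "wz": 0, "jaw": 20},
  {"x": 0, "y": 0, "z": 0, "wx": 0, "wy": 0, "wz": 0, "jaw": 20},
  {"x": 0, "y": 0, "z": 0, "wx": 0, "wy": 0, "wz": 0, "jaw": 20},
])

```text
clock: 24.58
eef_pos: [0.595, 0.1425, 0.2]
eef_rot: [-0.0, 0.666, 0.746, -0.0]
wrist_force: [0.7, 0.6, 0.3]
grip_width: 0.0254
```

```bash
python3 - <<'E'
from h import *
go([.5944,.1422,.198],down(.1176))
E
```

```text
t 24.58 pos [0.595  0.1425 0.2   ] F [0.7 0.6 0.3] grip 25.4 | d(cur) [-0.2 -0.6  2. ] d(after rot) [-0.2 -0.6  2. ] w [-0.    -0.    -0.004]
```

Request:
send_rows([
  {"x": -0.7, "y": -13.26, "z": 0, "wx": 0, "wy": 0, "wz": -0.1063, "jaw": 20},
  {"x": -0.7, "y": -13.26, "z": 0, "wx": 0, "wy": 0, "wz": -0.1063, "jaw": 20},
  {"x": -0.7, "y": -13.26, "z": 0, "wx": 0, "wy": 0, "wz": -0.1063, "jaw": 20},
  {"x": 0, "y": 0, "z": 0, "wx": 0, "wy": 0, "wz": 0, "jaw": 20},
])

```text
clock: 24.92
eef_pos: [0.5554, 0.1311, 0.2001]
eef_rot: [-0.0, 0.537, 0.844, -0.001]
wrist_force: [-0.8, 1.7, -1.3]
grip_width: 0.0252
```

```bash
cat >> h.py <<'E'
def swing():
    s=readout.sense();post=PM+U*.125;d=s["eef_pos"][:2]-post;y=rot(s).apply([0,1,0])
    print("t",round(s["clock"],2),"r",np.hypot(*d).round(4),"swing pos",np.arctan2(d@V,-(d@U)).round(4),"swing tool",(A+np.pi/2-np.arctan2(y[1],y[0])).round(4),"z",s["eef_pos"][2].round(4),"F",s["wrist_force"].round(1),"grip",round(s["grip_width"]*1000,1))
E
python3 -c "
from h import *
swing()"
```

```text
t 24.92 r 0.1251 swing pos 1.2684 swing tool 1.2741 z 0.2001 F [-0.8  1.7 -1.3] grip 25.2
```

Request:
send_rows([
  {"x": -0.7, "y": -13.2, "z": 0, "wx": 0, "wy": 0, "wz": -0.106, "jaw": 20},
  {"x": -0.7, "y": -13.2, "z": 0, "wx": 0, "wy": 0, "wz": -0.106, "jaw": 20},
  {"x": -0.7, "y": -13.2, "z": 0, "wx": 0, "wy": 0, "wz": -0.106, "jaw": 20},
  {"x": -0.7, "y": -13.2, "z": 0, "wx": 0, "wy": 0, "wz": -0.106, "jaw": 20},
  {"x": -0.7, "y": -13.2, "z": 0, "wx": 0, "wy": 0, "wz": -0.106, "jaw": 20},
])

```text
clock: 25.33
eef_pos: [0.5067, 0.0899, 0.2]
eef_rot: [-0.0, 0.299, 0.954, 0.0]
wrist_force: [3.3, -0.7, -0.4]
grip_width: 0.0255
```

Request:
send_rows([
  {"x": -0.7, "y": -13.2, "z": 0, "wx": 0, "wy": 0, "wz": -0.106, "jaw": 20},
  {"x": -0.7, "y": -13.2, "z": 0, "wx": 0, "wy": 0, "wz": -0.106, "jaw": 20},
  {"x": -0.7, "y": -13.2, "z": 0, "wx": 0, "wy": 0, "wz": -0.106, "jaw": 20},
  {"x": 0, "y": 0, "z": 0, "wx": 0, "wy": 0, "wz": 0, "jaw": 20},
  {"x": 0, "y": 0, "z": 0, "wx": 0, "wy": 0, "wz": 0, "jaw": 20},
])

```text
clock: 25.75
eef_pos: [0.4895, 0.054, 0.2]
eef_rot: [-0.001, 0.148, 0.989, -0.0]
wrist_force: [-0.5, 0.3, -0.9]
grip_width: 0.0253
```

```bash
python3 -c "
from h import *
swing()"
```

```text
t 25.75 r 0.1248 swing pos 0.4332 swing tool 0.4383 z 0.2 F [-0.5  0.3 -0.9] grip 25.3
```

Request:
send_rows([
  {"x": -0.7, "y": -13.3, "z": 0, "wx": 0, "wy": 0, "wz": -0.107, "jaw": 20},
  {"x": -0.7, "y": -13.3, "z": 0, "wx": 0, "wy": 0, "wz": -0.107, "jaw": 20},
  {"x": -0.7, "y": -13.3, "z": 0, "wx": 0, "wy": 0, "wz": -0.107, "jaw": 20},
  {"x": -0.7, "y": -13.3, "z": 0, "wx": 0, "wy": 0, "wz": -0.107, "jaw": 20},
  {"x": 0, "y": 0, "z": 0, "wx": 0, "wy": 0, "wz": 0, "jaw": 20},
])

```text
clock: 26.17
eef_pos: [0.4858, -0.0001, 0.1999]
eef_rot: [-0.001, -0.068, 0.998, -0.0]
wrist_force: [-2.8, -0.8, 1.3]
grip_width: 0.0252
```

Request:
send_rows([
  {"x": 0, "y": 0, "z": 0, "wx": 0, "wy": 0, "wz": 0, "jaw": 20},
  {"x": 0, "y": 0, "z": 0, "wx": 0, "wy": 0, "wz": 0, "jaw": 20},
  {"x": 0, "y": 0, "z": 0, "wx": 0, "wy": 0, "wz": 0, "jaw": 20},
  {"x": 0, "y": 0, "z": 0, "wx": 0, "wy": 0, "wz": 0, "jaw": 20},
], grip_force=45)

```text
clock: 26.5
eef_pos: [0.4855, 0.0024, 0.1999]
eef_rot: [-0.0, -0.068, 0.998, 0.0]
wrist_force: [-1.2, -0.6, 0.8]
grip_width: 0.0242
```

```bash
python3 - <<'E'
from h import *
swing()
i=[snap(n,n+"16.png")[1] for n in("side","scene","wrist")]
o=np.zeros((600,800,3),np.uint8)
o[:350,:400]=cv2.resize(i[0][190:260,295:375],(400,350),interpolation=2);o[:350,400:]=cv2.resize(i[1][165:235,270:350],(400,350),interpolation=2)
o[350:,:400]=cv2.resize(i[2],(400,250));cv2.imwrite("pics/m16.png",o)
E
```

```text
t 26.5 r 0.1246 swing pos 0.0147 swing tool 0.0051 z 0.1999 F [-1.2 -0.6  0.8] grip 24.2
```

Request:
send_rows([
  {"x": 0, "y": -1, "z": 1, "wx": 0, "wy": 0, "wz": 0, "jaw": 20},
  {"x": 0, "y": 0, "z": 1.5, "wx": 0, "wy": 0, "wz": 0, "jaw": 20},
  {"x": 0, "y": 0, "z": 1.5, "wx": 0, "wy": 0, "wz": 0, "jaw": 20},
])

```text
clock: 26.9
eef_pos: [0.4857, 0.0008, 0.1968]
eef_rot: [0.0, -0.069, 0.998, 0.0]
wrist_force: [-5.1, 0.2, 10.4]
grip_width: 0.024
```

Request:
send_rows([
  {"x": 0, "y": 0, "z": 1, "wx": 0, "wy": 0, "wz": 0, "jaw": 20},
  {"x": 0, "y": 0, "z": 1, "wx": 0, "wy": 0, "wz": 0, "jaw": 20},
])

```text
clock: 27.07
eef_pos: [0.4858, 0.0008, 0.1948]
eef_rot: [0.0, -0.069, 0.998, 0.0]
wrist_force: [-4.8, -0.2, 9.8]
grip_width: 0.0242
```

Request:
send_rows([
  {"x": 0, "y": 0, "z": 1, "wx": 0, "wy": 0, "wz": 0, "jaw": 20},
  {"x": 0, "y": 0, "z": 1, "wx": 0, "wy": 0, "wz": 0, "jaw": 20},
])

```text
clock: 27.23
eef_pos: [0.4858, 0.0008, 0.1928]
eef_rot: [0.0, -0.069, 0.998, 0.0]
wrist_force: [-4.5, 0.3, 9.1]
grip_width: 0.024
```

```bash
python3 -c "
from h import *
swing()"
```

```text
t 27.23 r 0.1245 swing pos 0.0018 swing tool 0.0036 z 0.1928 F [-4.5  0.3  9.1] grip 24.0
```

Request:
send_rows([
  {"x": 0, "y": 0, "z": 1, "wx": 0, "wy": 0, "wz": 0, "jaw": 20},
])

```text
clock: 27.32
eef_pos: [0.4857, 0.0008, 0.1918]
eef_rot: [0.0, -0.069, 0.998, 0.0]
wrist_force: [-4.4, 1.0, 10.0]
grip_width: 0.024
```

Request:
send_rows([
  {"x": 0, "y": 0, "z": 1, "wx": 0, "wy": 0, "wz": 0, "jaw": 20},
])

```text
clock: 27.4
eef_pos: [0.4858, 0.0008, 0.1908]
eef_rot: [0.0, -0.069, 0.998, 0.0]
wrist_force: [-5.0, 0.0, 9.8]
grip_width: 0.0239
```

Request:
send_rows([
  {"x": 0, "y": 0, "z": 1, "wx": 0, "wy": 0, "wz": 0, "jaw": 20},
])

```text
clock: 27.48
eef_pos: [0.4858, 0.0008, 0.1898]
eef_rot: [0.0, -0.069, 0.998, 0.0]
wrist_force: [-5.5, 0.5, 9.7]
grip_width: 0.0243
```

Request:
send_rows([
  {"x": 0, "y": 0, "z": 1, "wx": 0, "wy": 0, "wz": 0, "jaw": 20},
])

```text
clock: 27.57
eef_pos: [0.4857, 0.0008, 0.1888]
eef_rot: [0.0, -0.069, 0.998, 0.0]
wrist_force: [-4.1, 1.5, 10.5]
grip_width: 0.0243
```

Request:
send_rows([
  {"x": 0, "y": 0, "z": 1, "wx": 0, "wy": 0, "wz": 0, "jaw": 20},
])

```text
clock: 27.65
eef_pos: [0.4858, 0.0008, 0.1879]
eef_rot: [0.0, -0.069, 0.998, -0.0]
wrist_force: [-4.5, 0.9, 11.1]
grip_width: 0.0241
```

Request:
send_rows([
  {"x": 0, "y": 0, "z": 1, "wx": 0, "wy": 0, "wz": 0, "jaw": 20},
])

```text
clock: 27.73
eef_pos: [0.4858, 0.0008, 0.1869]
eef_rot: [0.0, -0.069, 0.998, -0.0]
wrist_force: [-6.1, 0.2, 12.4]
grip_width: 0.0237
```

Request:
send_rows([
  {"x": 0, "y": 0, "z": 1, "wx": 0, "wy": 0, "wz": 0, "jaw": 20},
])

```text
clock: 27.82
eef_pos: [0.4858, 0.0008, 0.1861]
eef_rot: [0.0, -0.069, 0.998, -0.0]
wrist_force: [-6.6, 0.2, 14.9]
grip_width: 0.0243
```

Request:
send_rows([
  {"x": 0, "y": 0, "z": 1, "wx": 0, "wy": 0, "wz": 0, "jaw": 20},
])

```text
clock: 27.9
eef_pos: [0.4858, 0.0008, 0.1853]
eef_rot: [0.0, -0.069, 0.998, -0.0]
wrist_force: [-7.3, -0.6, 16.9]
grip_width: 0.0241
```

Request:
send_rows([
  {"x": 0, "y": 0, "z": 0, "wx": 0, "wy": 0, "wz": 0, "jaw": 20},
  {"x": 0, "y": 0, "z": 0, "wx": 0, "wy": 0, "wz": 0, "jaw": 20},
])

```text
clock: 28.07
eef_pos: [0.4858, 0.0008, 0.1852]
eef_rot: [0.0, -0.069, 0.998, -0.0]
wrist_force: [-6.6, 0.0, 12.7]
grip_width: 0.0241
```

Request:
send_rows([
  {"x": 0, "y": 0, "z": 0, "wx": 0, "wy": 0, "wz": 0, "jaw": 32},
  {"x": 0, "y": 0, "z": 0, "wx": 0, "wy": 0, "wz": 0, "jaw": 40},
  {"x": 0, "y": 0, "z": 0, "wx": 0, "wy": 0, "wz": 0, "jaw": 50},
  {"x": 0, "y": 0, "z": 0, "wx": 0, "wy": 0, "wz": 0, "jaw": 50},
  {"x": 0, "y": 0, "z": 0, "wx": 0, "wy": 0, "wz": 0, "jaw": 50},
])

```text
clock: 28.48
eef_pos: [0.4854, 0.0004, 0.1836]
eef_rot: [-0.001, -0.069, 0.998, 0.0]
wrist_force: [0.2, -0.1, 0.1]
grip_width: 0.0469
```

Request:
send_rows([
  {"x": 0, "y": 0, "z": -15, "wx": 0, "wy": 0, "wz": 0, "jaw": 50},
  {"x": 0, "y": 0, "z": -30, "wx": 0, "wy": 0, "wz": 0, "jaw": 50},
  {"x": 0, "y": 0, "z": -40, "wx": 0, "wy": 0, "wz": 0, "jaw": 50},
  {"x": 0, "y": 0, "z": -30, "wx": 0, "wy": 0, "wz": 0, "jaw": 50},
])

```text
clock: 28.82
eef_pos: [0.4855, 0.0005, 0.3012]
eef_rot: [-0.0, -0.069, 0.998, 0.0]
wrist_force: [0.7, 0.9, 0.8]
grip_width: 0.0498
```

Request:
send_rows([
  {"x": 30, "y": -40, "z": 0, "wx": 0, "wy": 0, "wz": 0, "jaw": 50},
  {"x": 0, "y": -40, "z": 0, "wx": 0, "wy": 0, "wz": 0, "jaw": 50},
  {"x": 0, "y": -40, "z": 0, "wx": 0, "wy": 0, "wz": 0, "jaw": 50},
  {"x": 0, "y": -40, "z": 0, "wx": 0, "wy": 0, "wz": 0, "jaw": 50},
  {"x": 0, "y": 0, "z": 0, "wx": 0, "wy": 0, "wz": 0, "jaw": 50},
])

```text
clock: 29.23
eef_pos: [0.4808, -0.1637, 0.2977]
eef_rot: [-0.001, -0.064, 0.998, -0.001]
wrist_force: [-0.6, -0.7, -0.3]
grip_width: 0.0499
```

```bash
python3 - <<'E'
from h import *
swing()
pi=[snap(n,n+"17.png") for n in("side","scene")]
o=np.zeros((600,800,3),np.uint8)
o[:,:400]=cv2.resize(pi[0][1][170:275,300:370],(400,600),interpolation=2);o[:,400:]=cv2.resize(pi[1][1][145:250,265:335],(400,600),interpolation=2)
cv2.imwrite("pics/m17.png",o)
for (p,im),n in zip(pi,("side","scene")):
    u,v=proj(p,[.4853,.001,.195])[0].round().astype(int);w=im[v-25:v+25,u-25:u+25];m=(w.max(2)<45).astype(np.uint8)
    k,l,st,c=cv2.connectedComponentsWithStats(m);print(n,u,v,[(st[i].tolist(),(c[i]+[u-25,v-25]).round(1).tolist()) for i in range(1,k) if st[i][4]>30])
E
```

```text
t 29.23 r 0.2224 swing pos -0.8151 swing tool 0.0139 z 0.2977 F [-0.6 -0.7 -0.3] grip 49.9
side 345 194 [([20, 19, 11, 13, 94], [345.5, 193.5]), ([8, 33, 34, 17, 261], [344.2, 212.5]), ([1, 44, 14, 6, 37], [326.7, 216.5])]
scene 297 173 [([7, 18, 25, 32, 408], [291.4, 185.4])]
```

View pics/m17.png

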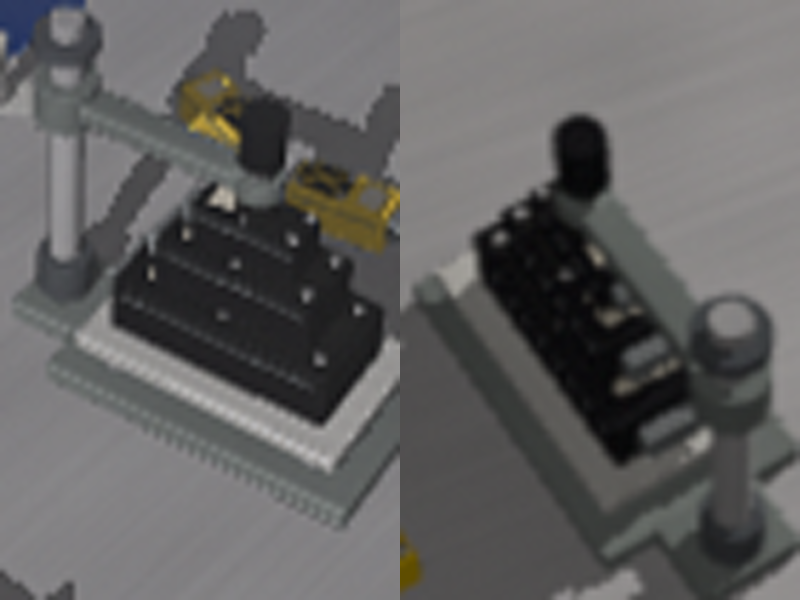

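The picture shows the three-case stack centred on the plate, with the arm over it and the foot on the top case. The knob is at crop (262,135) in the side view and (580,155) in the scene view. Handing in.

```bash
python3 -c "
from workcell import sign_off,readout
print(readout.sense()['clock']);print(sign_off())"
```

```text
29.3333
the job is handed in; nothing more can be done
None
```

I stacked the cases large, middle, small on the sprung plate, each let go before the next went on. I then swung the hold-down arm over the stack and pressed the foot down. I handed the job in at 29.3 s; no verdict was reported.

**Stack:** The last wrist image before the arm came over put the cases' centre lines within about 0.5 mm of each other sideways. The last lengthwise measurements, before the small case was set down, agreed to 1 mm for the large and middle cases. I shifted the small case about 2 mm to match and didn't measure its length position again after letting go. All three connector ends point towards the post.

**Hold-down arm:** Sliding down took about 9.8 N, as expected. The foot touched at about 188.2 mm tool height and I pushed 3.0 mm further. Force reached 16.9 N while pushing, so the foot bears with roughly 7 N. That figure is worked out from the travel and the push force. The reading fell to 12.7 N once the motion stopped, which I put down to friction relaxing; I couldn't measure the foot force after letting go.

**Final pictures:** With the gripper clear, the side and scene views show the stack upright with the arm over it. The knob is within about 1 pixel of where it should be in the side view; in the scene view it merged with the stack, so that check gave nothing.

**Disagreements:** The middle case came down about 5 mm lower than I had worked out before its weight was carried. I lowered it in 1 mm steps until it was. Wrist-camera positions differed from the arm's by up to 3.6 mm, so I centred each case against the one below it in the same image.

I didn't handle the roll, connector, bracket, jar or screwdriver, but I took no final measurement of where they are.

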